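Brush out the tasting glasses and set them on the serving board

ROBOT

A 6-joint arm with a two-finger parallel gripper is mounted at the origin on a cart in front of the work surface, level with it; the furniture and walls round the work are solid. World frame = base frame: x ahead of the robot, y to its left, z up, the work surface at z = 0. Lengths are in m, angles in rad, forces in N, time in s.
With the tool pointing down it reaches from about 0.35 to 0.775 m from the base axis. Payload 7.3 kg.
Tool frame: the origin (TCP) lies at the very end of the fingers, on their centre line; the grasp point (between the pads) lies 19 mm behind it (robot.tcp_to_grasp is the distance from the TCP to the grasp point, in m); x points along the fingers, y is the direction in which the jaws open and shut, and the axes are right-handed (so a half turn about x gives the same grasp; the last joint's range is limited). The gripper opens to 92 mm and grips with 3 to 60 N. Pads are 19 mm wide; open, the fingers measure 130 mm over their backs; the gripper's body (75 mm by 190 mm) begins 47 mm behind the grasp point.
Start: joints at [-1.26, 0.342, 1.524, -0, 1.275, -0.146], TCP at [0.232, -0.471, 0.227] pointing down, gripper open.
Joint ranges: [-2.53, 2.53], [-0.77, 2.02], [0.04, 2.7], [-1, 4.14], [0.28, 2.66], [-3.11, 3.11]. Speed limits (rad/s): [2.57, 2.57, 3.14, 3.14, 3.14, 3.14].

INTERFACE

Orientations are given as [roll, pitch, yaw] about the fixed x, y, z axes, in that order (R = Rz(yaw) Ry(pitch) Rx(roll)).
In Python, from cell import robot gives the robot as it stands.
- The arm moves only by the tool move_arm, never from a script. Its argument "increments" is a list of rows, each a list of 4 numbers: the shift along the tool's x, y, z normalised to -1 to 1, where 1 is 40 cm, then the turn about the tool's x normalised to -1 to 1, where 1 is 60 degrees. In form: [[dx, dy, dz, twist], ...]. A call has 1 to 5 rows; each row is the pose to reach, as a shift and turn from the pose commanded when the call began, along the tool's axes at that moment; what a row does not reach only later rows make up. A row lasts 1/8 s, in which the tool goes at most 62.5 mm and 10.7 degrees, less where a joint would pass 70% of its speed; a pose out of reach is approached as far as the arm can. A call with a number of a shift or a turn outside -1 to 1 is refused whole. A call with a gripper value outside its range is refused whole. "gripper" is the closure, from 0 (fully open) to 1 (shut), set as the call begins (left out, the last holds). The fingers move at their own pace and stop on an object; "squeeze" is the grip in N (left out, the last holds). Time passes only in rows, so rows that repeat a pose let the fingers close. It gives the time, the measured TCP pose, the force and the opening at its end, in the units of the state.
- robot.observe(): the state, without advancing time (a new reading comes with each control period).
- robot.read_camera(name): name is "scene" or "top" or "wrist"; returns the picture (480x640x3 uint8, red, green, blue); there is no depth.
- robot.camera_params(name): a dict with "fx", "fy", "cx", "cy" (pixels), "R" (3x3) and "t" (3): a world point X has camera coordinates R X + t; the wrist camera has in their place "tool_from_camera" (4x4, takes a point from camera to tool coordinates, whose origin is the TCP and whose axes are the tool frame's). Camera axes: x right, y down, z forward; pixel columns grow to the right and rows downward; lengths in m; the calibration is good to about 2 mm. The wrist camera is an equidistant fisheye: a pixel r from the principal point sees the ray r / f radians off the axis. A picture is of the moment at which its call begins: read the wrist's pose just before it. camera_params takes no time and is no camera call.
- robot.hand_in(): hands the job in, once; it reports no verdict.
The state is a dict: "time": time; "qpos": joint angles; "qvel": joint speeds; "joint_efforts": joint torques, N m; "tool_pos": TCP position; "tool_rot": TCP orientation; "contact_force": force on the tool from outside, world axes, zero at the start; "torque": the same for the moment, N m; "opening": finger opening in m.
Only numpy, scipy, OpenCV 4.12 (cv2) and the standard library are available. Lean on these libraries where they do the work, as an engineer would, in place of code of your own. Each camera call takes 0.05 s, during which the arm holds its last target.

TASK

Take the long brush from its stand and brush out each tasting glass, working from left to right as the robot sees them: press the bristles softly on the inside floor, draw them up close to the rim, and press them softly on the floor again. Then hang the brush back in the fork of its stand and stand all the glasses upright on the wooden serving board, each foot on the board. The glasses are thin: touch them lightly with the brush, hold them lightly and set them down gently, and leave the jar of spread and the glass of picks alone.

Things in the scene. Friction and masses are not known exactly. Their poses are not given: they have to be found in the camera images.
- glass_a: the left (largest y) thin amber tasting glass, may be absent; open at the top, 90 mm high, 58 mm across at the foot, 62 mm at the rim, wall 3 mm, base 8 mm thick, about 200 g. Origin: centre of the underside, z up. Fragile: it breaks when squeezed with more than 50 N a finger, or set down on the board with more than 30 N
- glass_a_center (a point): centre of the left (largest y) glass, 45 mm above its underside
- glass_a_floor (a point): centre of the inner floor of the left (largest y) glass, 8 mm above its underside; the inside is 52 mm across here and 82 mm deep; the brush may press on the glass with 8 N at most
- glass_b: the middle thin amber tasting glass, may be absent; open at the top, 90 mm high, 58 mm across at the foot, 62 mm at the rim, wall 3 mm, base 8 mm thick, about 200 g. Origin: centre of the underside, z up. Fragile: it breaks when squeezed with more than 50 N a finger, or set down on the board with more than 30 N
- glass_b_center (a point): centre of the middle glass, 45 mm above its underside
- glass_b_floor (a point): centre of the inner floor of the middle glass, 8 mm above its underside; the inside is 52 mm across here and 82 mm deep; the brush may press on the glass with 8 N at most
- glass_c: the right (smallest y) thin amber tasting glass, may be absent; open at the top, 90 mm high, 58 mm across at the foot, 62 mm at the rim, wall 3 mm, base 8 mm thick, about 200 g. Origin: centre of the underside, z up. Fragile: it breaks when squeezed with more than 50 N a finger, or set down on the board with more than 30 N
- glass_c_center (a point): centre of the right (smallest y) glass, 45 mm above its underside
- glass_c_floor (a point): centre of the inner floor of the right (smallest y) glass, 8 mm above its underside; the inside is 52 mm across here and 82 mm deep; the brush may press on the glass with 8 N at most
- board: loose flat wooden serving board, 100 x 270 x 12 mm, 0.9 kg; origin at the centre of its underside, x along the short side, y along the long side
- board_top (a point): centre of the board's upper face, axes as the board's
- brush: long bottle brush that hangs upright, bristles down, 215 mm long: white bristle head 30 mm across and 55 mm long, 8 mm steel shaft, flange 34 mm across and 6 mm thick with its underside 130 mm above the tip, round wooden handle 18 mm across from 136 to 215 mm above the tip; 100 g. Origin: on the axis at the tip of the relaxed bristles; z up along the handle
- brush_grip (a point): point on the handle's axis 180 mm above the tip of the relaxed bristles, a good place to hold
- brush_flange (a point): centre of the flange's underside
- brush_tip (a point): tip of the bristles; the bristle head gives along the shaft by up to 15 mm with 0.15 N per mm (2.2 N at the end), beyond which it is hard
- stand: fixed dark steel brush stand, foot 90 x 80 x 10 mm, origin at the centre of its underside. A post 36 mm wide and 152 mm high stands 36 mm to its +x; from it two prongs, 6 mm wide, 16 mm apart, top face 152 mm high, run to its -x and end 40 mm from the origin. The slot is open there, each prong end has a lip 4 mm high: lift the brush over the lips before drawing it out along -x
- stand_hook (a point): where the centre of the flange's underside rests when the brush hangs: mid-slot, on the prongs' upper face, 15 mm to the stand's -x from its origin, z = 0.152; axes as the stand's
- spread_jar: jar of spread, 62 mm across and 78 mm high, origin at its underside; leave it alone
- pick_glass: small glass of wooden tasting picks, 47 mm across and 96 mm high, origin at its underside; leave it alone
Mind the look-alikes: they are no part of the job. There is more than one size of the stand; the one meant has the size given above. Of the things that look like the brush, the larger one is meant.

How it is judged:
On the way, in this order (a step that is already met when the one before it is completed fails the run):
1. bristles pressed lightly on the floor of the left glass (horizontal distance between brush_tip and glass_a_floor below 0.026 m and z of brush_tip in the frame of glass_a_floor below 0.012 m and contact force between brush and glass_a above 0.3 N), for 0.1 s.
2. bristle tip drawn up to the upper half of the left glass (horizontal distance between brush_tip and glass_a_floor below 0.026 m and z of brush_tip in the frame of glass_a_floor between 0.045 and 0.082 m), for 0.05 s.
3. bristles pressed lightly on the floor of the left glass a second time (all of step 1), for 0.1 s.
4. bristles pressed lightly on the floor of the middle glass (horizontal distance between brush_tip and glass_b_floor below 0.026 m and z of brush_tip in the frame of glass_b_floor below 0.012 m and contact force between brush and glass_b above 0.3 N), for 0.1 s.
5. bristle tip drawn up to the upper half of the middle glass (horizontal distance between brush_tip and glass_b_floor below 0.026 m and z of brush_tip in the frame of glass_b_floor between 0.045 and 0.082 m), for 0.05 s.
6. bristles pressed lightly on the floor of the middle glass a second time (all of step 4), for 0.1 s.
7. bristles pressed lightly on the floor of the right glass (horizontal distance between brush_tip and glass_c_floor below 0.026 m and z of brush_tip in the frame of glass_c_floor below 0.012 m and contact force between brush and glass_c above 0.3 N), for 0.1 s.
8. bristle tip drawn up to the upper half of the right glass (horizontal distance between brush_tip and glass_c_floor below 0.026 m and z of brush_tip in the frame of glass_c_floor between 0.045 and 0.082 m), for 0.05 s.
9. bristles pressed lightly on the floor of the right glass a second time (all of step 7), for 0.1 s.
At the end, for the whole second after the job is handed in: Each glass that is there stands upright (within 0.1 rad) and still on the board, the centre of its foot within 30 mm of the board's centre along the short side and 118 mm along the long side; the brush hangs upright (within 0.15 rad) in the fork, its flange within 15 mm of the hook point, at rest (z of glass_a_floor in the frame of board_top between 0.004 and 0.013 m and x of glass_a_floor in the frame of board_top between -0.03 and 0.03 m and y of glass_a_floor in the frame of board_top between -0.118 and 0.118 m and angle between each of glass_a, glass_b, glass_c's own z axis and vertical below 0.1 rad and linear speed of each of glass_a, glass_b, glass_c, brush below 0.02 m/s and z of glass_b_floor in the frame of board_top between 0.004 and 0.013 m and x of glass_b_floor in the frame of board_top between -0.03 and 0.03 m and y of glass_b_floor in the frame of board_top between -0.118 and 0.118 m and z of glass_c_floor in the frame of board_top between 0.004 and 0.013 m and x of glass_c_floor in the frame of board_top between -0.03 and 0.03 m and y of glass_c_floor in the frame of board_top between -0.118 and 0.118 m and distance between brush_flange and stand_hook below 0.015 m and angle between brush's own z axis and vertical below 0.15 rad); the robot touches nothing.
It fails at once if the brush pressed on a glass with more than 8 N (contact force between brush and glass_a above 8 N or contact force between brush and glass_b above 8 N or contact force between brush and glass_c above 8 N).
It fails at once if a glass squeezed or pushed by the gripper with more than 100 N in all (50 N a finger) (contact force between the fingers and glass_a above 100 N or contact force between the fingers and glass_b above 100 N or contact force between the fingers and glass_c above 100 N).
It fails at once if a glass set on the board with more than 30 N (contact force between any of glass_a, glass_b, glass_c and board above 30 N).
It fails at once if the jar of spread was shifted by more than 3 cm (distance of spread_jar from where it was at the start of the episode above 0.03 m).
It fails at once if the glass of tasting picks was shifted by more than 3 cm (distance of pick_glass from where it was at the start of the episode above 0.03 m).
Of glass_a, glass_b, glass_c only 2 to 3 are there at a start; the rules pass over those that are not, and their reading is None.
At some moment in a run one of board, glass_a, glass_b, glass_c may be knocked a few centimetres aside while the robot is not near it.
It also fails if it takes over 210 s, if anything falls off the work surface, if the arm or the gripper's body presses on something with over 40 N, if the wrist force passes 120 N, or if a joint passes its speed limit or range.

## Working session

There is one attempt and no reset: what is moved stays moved. The work goes in short steps, Python scripts to look and compute and a tool call to move; the robot and the scene stay as the last step left them, time stands still between calls to the robot, and variables do not carry over. Pictures are saved under pics/ and viewed, and the job is handed in when it is done.

Besides the shell and the picture viewer there is one more tool, called by a JSON object that holds its "name" and its "arguments". move_arm: Moves the arm, as the interface text tells. Its arguments: {"type":"object","properties":{"increments":{"type":"array","items":{"type":"array","items":{"type":"number"}}},"gripper":{"type":"number"},"squeeze":{"type":"number"}},"required":["increments"]}

```bash
ls; mkdir -p pics; python3 - <<'E'
from cell import robot
import cv2
print(robot.observe())
for n in ["scene","top","wrist"]:
    p=robot.camera_params(n); print(n,p)
    im=robot.read_camera(n); cv2.imwrite(f"pics/{n}0.png",im[:,:,::-1])
E
```

```text
pics
{'time': 0.0, 'qpos': array([-1.26000059e+00,  3.42715891e-01,  1.52503508e+00, -1.76039898e-05,
        1.27536036e+00, -1.45979649e-01]), 'qvel': array([-0.00102519,  0.00080256, -0.00016156,  0.00011474,  0.00145518,
       -0.00029428]), 'joint_efforts': array([ 1.88195205e-03, -4.31233013e+01, -2.44226950e+01,  7.18786893e-02,
        5.58695721e-02, -1.16204092e-04]), 'tool_pos': array([ 0.23145419, -0.47077501,  0.22604219]), 'tool_rot': array([-1.70569213,  1.56927755,  1.89268105]), 'contact_force': array([0.15267342, 0.0408283 , 0.16448993]), 'torque': array([ 0.02342589, -0.03897147,  0.01276069]), 'opening': 0.09190785558354168}
scene {'fx': 558.968861771467, 'fy': 558.968861771467, 'cx': 322.0874684231747, 'cy': 241.0432356765936, 'R': array([[-0.72238167, -0.69145643, -0.0072615 ],
       [-0.53624526,  0.56679698, -0.62544561],
       [ 0.43658418, -0.4479165 , -0.78023398]]), 't': array([0.37609011, 0.34232721, 1.42237214])}
top {'fx': 616.4465961861696, 'fy': 616.4465961861696, 'cx': 319.84315946357833, 'cy': 238.2732090730608, 'R': array([[ 0.01757594, -0.99946973,  0.02741082],
       [-0.98781918, -0.02159732, -0.15410002],
       [ 0.15461031, -0.02436848, -0.98767496]]), 't': array([-0.00633116,  0.54154273,  1.41345674])}
wrist {'fx': 371.64829954431775, 'fy': 371.64829954431775, 'cx': 324.27872265345286, 'cy': 237.2482240374894, 'tool_from_camera': array([[ 2.35471138e-04, -2.44290205e-01,  9.69702140e-01,
        -1.58715468e-01],
       [ 9.99999971e-01,  1.79176996e-05, -2.38314430e-04,
        -9.96682118e-04],
       [ 4.08430495e-05,  9.69702168e-01,  2.44290203e-01,
        -6.51596590e-02],
       [ 0.00000000e+00,  0.00000000e+00,  0.00000000e+00,
         1.00000000e+00]])}
```

View pics/scene0.png

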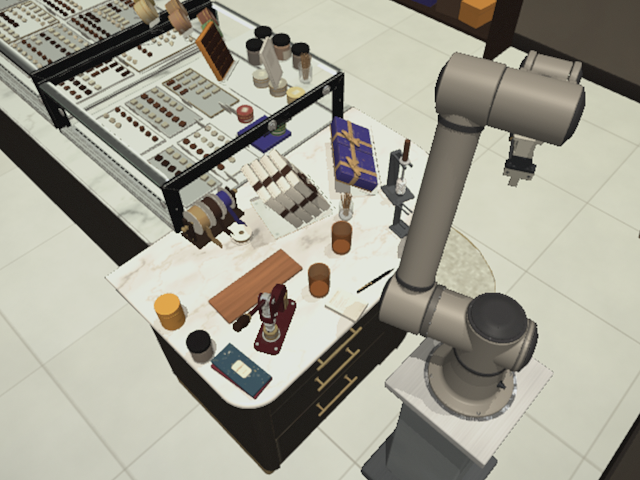

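View pics/top0.png

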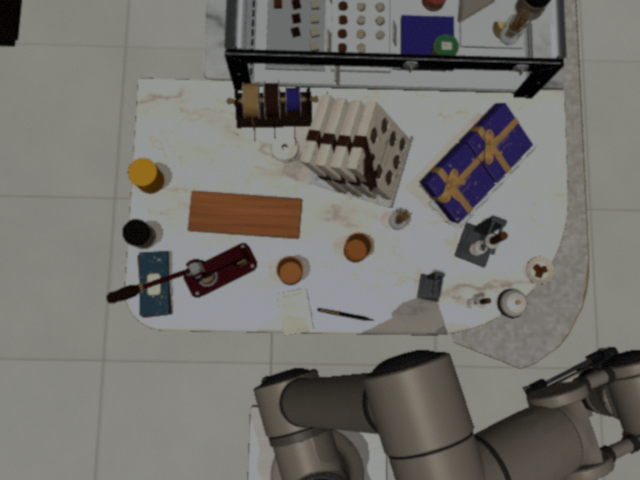

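View pics/wrist0.png

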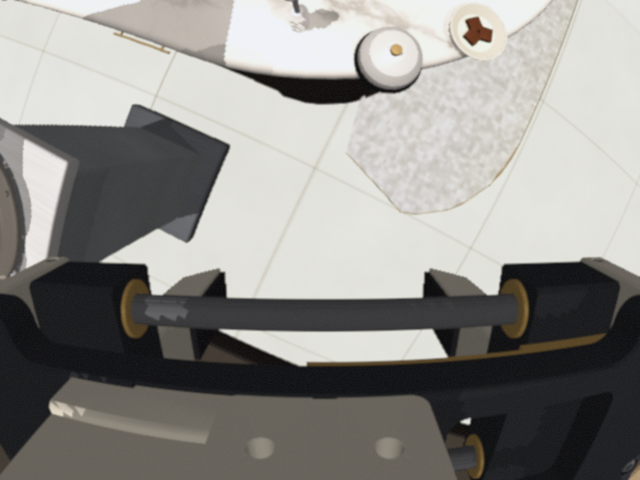

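```bash
cat > h.py <<'E'
import numpy as np, cv2
from cell import robot
def crop(src,out,x0,y0,x1,y1,s):
    im=cv2.imread(src)[y0:y1,x0:x1]; cv2.imwrite(out,cv2.resize(im,None,fx=s,fy=s,interpolation=cv2.INTER_CUBIC))
def ray(p,u,v):
    d=p['R'].T@np.array([(u-p['cx'])/p['fx'],(v-p['cy'])/p['fy'],1]); o=-p['R'].T@p['t']
    return o,d/np.linalg.norm(d)
def onz(p,u,v,z):
    o,d=ray(p,u,v); return o+d*(z-o[2])/d[2]
def proj(p,X):
    c=p['R']@np.asarray(X,float)+p['t']; return c[0]/c[2]*p['fx']+p['cx'],c[1]/c[2]*p['fy']+p['cy']
E
python3 - <<'E'
from h import *
crop("pics/top0.png","pics/t0a.png",380,170,580,320,4)
crop("pics/top0.png","pics/t0b.png",120,140,420,340,2.6)
crop("pics/scene0.png","pics/s0a.png",320,110,460,250,4)
crop("pics/scene0.png","pics/s0b.png",140,200,400,400,3)
E
```

```text
(no output)
```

View pics/t0a.png

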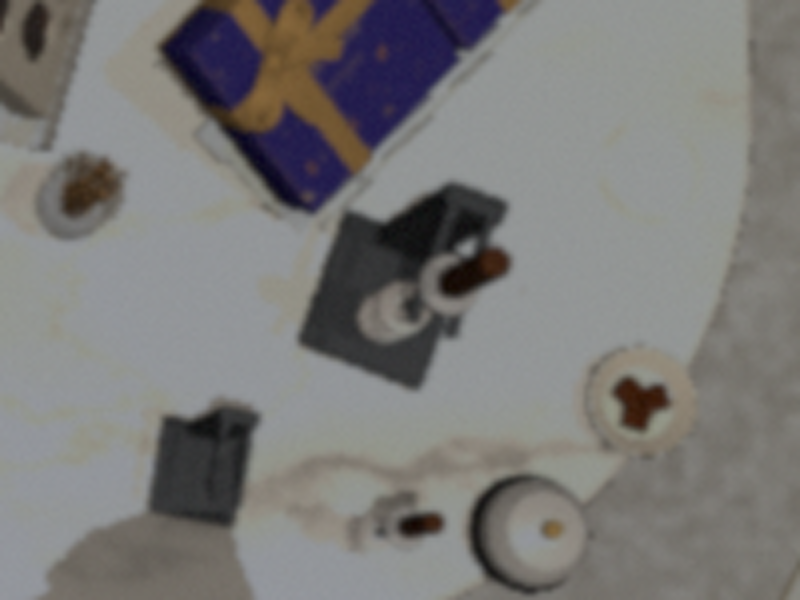

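View pics/t0b.png

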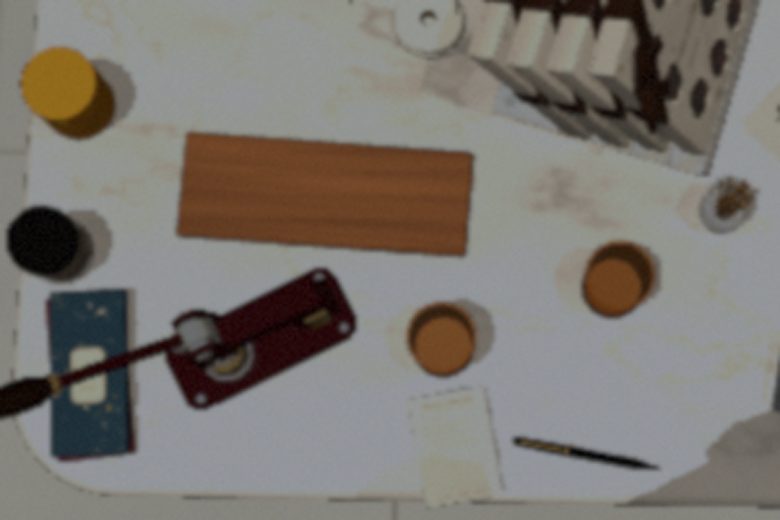

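View pics/s0a.png

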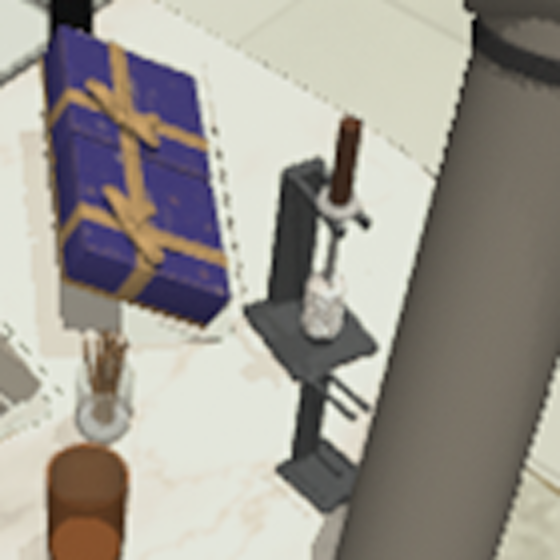

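View pics/s0b.png

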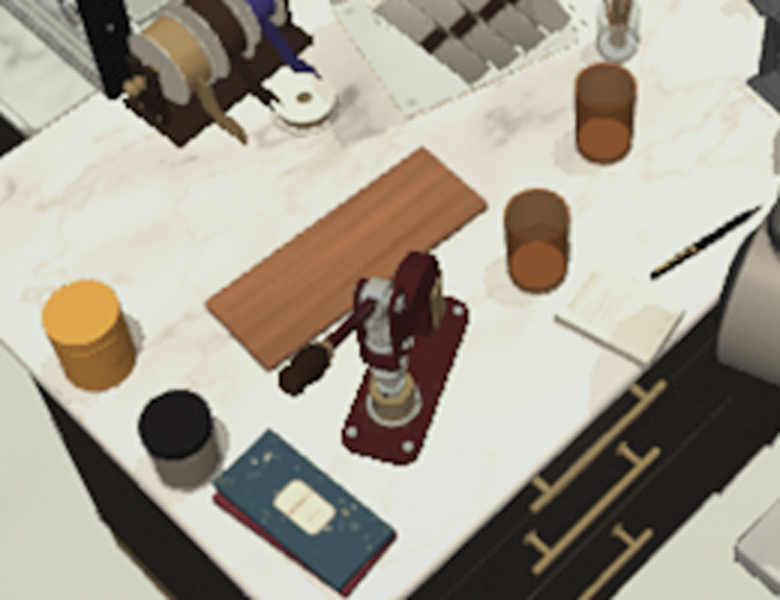

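```bash
cat >> h.py <<'E'
def tri(pa,a,pb,b):
    o1,d1=ray(pa,*a);o2,d2=ray(pb,*b)
    A=np.stack([d1,-d2],1); s=np.linalg.lstsq(A,o2-o1,rcond=None)[0]
    q1=o1+s[0]*d1;q2=o2+s[1]*d2
    return (q1+q2)/2,np.linalg.norm(q1-q2)
T=robot.camera_params('top'); S=robot.camera_params('scene')
def blobs(im,lo,hi,amin=100):
    m=cv2.inRange(cv2.cvtColor(im,cv2.COLOR_RGB2HSV),lo,hi)
    m=cv2.morphologyEx(m,cv2.MORPH_OPEN,np.ones((3,3),np.uint8))
    c,_=cv2.findContours(m,cv2.RETR_EXTERNAL,cv2.CHAIN_APPROX_NONE)
    return [k for k in c if cv2.contourArea(k)>amin],m
def rgb(f): return cv2.imread(f)[:,:,::-1].copy()
E
python3 - <<'E'
from h import *
for f in ['top0','scene0']:
    im=rgb(f'pics/{f}.png')
    c,m=blobs(im,(3,90,40),(18,255,230),150)
    for k in c:
        M=cv2.moments(k);b=cv2.boundingRect(k)
        print(f,(M['m10']/M['m00'],M['m01']/M['m00']),b,cv2.contourArea(k))
        print('  box',cv2.minAreaRect(k))
# espected outline of glass/pts
for uv in [(482.,0)]: pass
print('foot corners (top crop)')
for c in [(348,212),(300,342),(418,388)]:
    print(onz(T,380+c[0]/4,170+c[1]/4,.01))
print('flange',onz(T,492.5,240.5,.158),'handle top',onz(T,380+494/4,170+262/4,.237))
print('post top', [onz(T,380+c[0]/4,170+c[1]/4,.152) for c in [(452,182),(508,207)]])
E
```

```text
top0 (289.671048513302, 269.6779342723005) (277, 257, 26, 27) 532.5
  box ((289.5, 270.0), (26.0, 25.0), 90.0)
top0 (357.4832294449391, 246.52033244286136) (345, 233, 27, 28) 561.5
  box ((358.0, 246.5), (27.0, 26.0), 90.0)
top0 (244.5699065792089, 214.31325780162987) (189, 191, 112, 47) 4192.5
  box ((244.62184143066406, 214.29440307617188), (110.43292236328125, 39.5421142578125), 4.085616588592529)
top0 (154.96872427983539, 183.52921810699587) (142, 170, 22, 23) 202.5
  box ((154.82786560058594, 183.60653686523438), (14.084056854248047, 26.247560501098633), 39.80557632446289)
top0 (472.8860254083485, 165.3656382335148) (432, 119, 85, 93) 1377.5
  box ((477.5343017578125, 161.4246826171875), (56.42509841918945, 114.52516174316406), 42.87890625)
top0 (519.4819376026272, 19.852216748768473) (510, 9, 19, 23) 203.0
  box ((519.300048828125, 20.400001525878906), (12.521980285644531, 23.702320098876953), 26.56505012512207)
scene0 (169.67924528301887, 312.2098765432099) (154, 293, 31, 37) 715.5
  box ((169.54794311523438, 311.7945251464844), (36.28275680541992, 25.983135223388672), 69.4439
[... 888 characters left out ...]
4670410156), (59.18364334106445, 20.056678771972656), 80.53767395019531)
scene0 (463.25917274939167, 13.532360097323599) (401, 0, 96, 39) 1712.5
  box ((448.5, 19.0), (38.0, 95.0), 90.0)
scene0 (176.66144578313254, 15.481124497991967) (166, 0, 25, 31) 415.0
  box ((177.1132049560547, 14.896223068237305), (32.005008697509766, 19.23047637939453), 74.05460357666016)
foot corners (top crop)
[ 0.59213538 -0.35481625  0.01      ]
[ 0.51157723 -0.3240475   0.01      ]
[ 0.48509535 -0.39525172  0.01      ]
flange [ 0.52674302 -0.37045594  0.158     ] handle top [ 0.52509874 -0.36903805  0.237     ]
post top [array([ 0.5836676, -0.3748826,  0.152    ]), array([ 0.57031886, -0.40568299,  0.152     ])]
```

```bash
python3 - <<'E'
from h import *
print(tri(T,(289.67,269.68),S,(318.5,279.5)),tri(T,(357.5,246.5),S,(341.06,236.98)))
for z in (.045,.06,.09): print(z,onz(T,289.67,269.68,z),onz(T,357.5,246.5,z))
im=rgb('pics/top0.png'); c,m=blobs(im,(3,90,40),(18,255,230),3000)
b=cv2.boxPoints(cv2.minAreaRect(c[0])); P=np.array([onz(T,*q,.012) for q in b]); print(P,P.mean(0),np.linalg.norm(P-np.roll(P,1,0),axis=1))
# brush by both views: handle top, flange in scene
sc=lambda u,v:(320+u/4,110+v/4)
print('handle top',tri(T,(380+494/4,170+260/4),S,sc(349,118)))
print('flange',tri(T,(492.5,240.5),S,sc(341,203)))
# press: top knob
print('press head',tri(T,(120+195/2.6,140+330/2.6),S,(140+420/3,200+258/3)))
print('picks',tri(T,(120+735/2.6,140+190/2.6),S,sc(105,345)),onz(T,120+722/2.6,140+208/2.6,.05))
print('knob',tri(T,(120+15/2.6,140+395/2.6),S,(140+305/3,200+368/3)))
from scipy.spatial.transform import Rotation as R
o=robot.observe(); print(R.from_euler('xyz',o['tool_rot']).as_matrix().round(4))
E
```

```text
(array([0.46493619, 0.07317651, 0.04375488]), np.float64(0.0013858048910216495)) (array([ 0.52401265, -0.0851415 ,  0.04019568]), np.float64(0.0002832551528844801))
0.045 [0.46536504 0.07356345 0.045     ] [ 0.5234344  -0.08464109  0.045     ]
0.06 [0.46380882 0.07321056 0.06      ] [ 0.52127105 -0.08333988  0.06      ]
0.09 [0.4606964  0.07250479 0.09      ] [ 0.51694435 -0.08073746  0.09      ]
[[0.55926036 0.32026183 0.012     ]
 [0.6563588  0.31835092 0.012     ]
 [0.6431775  0.05091496 0.012     ]
 [0.54592427 0.05553277 0.012     ]] [0.60118023 0.18626512 0.012     ] [0.26506475 0.09711725 0.2677606  0.09736279]
handle top (array([ 0.52665686, -0.36930143,  0.23564545]), np.float64(0.0007106549479439283))
flange (array([ 0.52760508, -0.37430426,  0.14751232]), np.float64(0.0019983561774622053))
press head (array([0.43515071, 0.2507343 , 0.23732957]), np.float64(0.02930706955133959))
picks (array([ 0.59729185, -0.18589805,  0.08480571]), np.float64(0.001923908843253987)) [ 0.58812761 -0.1790175   0.05      ]
knob (array([0.3914961 , 0.38305792, 0.27748793]), np.float64(0.0004139919732977333))
[[-3.000e-04  4.411e-01 -8.975e-01]
 [ 1.000e-03 -8.975e-01 -4.411e-01]
 [-1.000e+00 -1.100e-03 -1.000e-04]]
```

```bash
python3 - <<'E'
from h import *
for n,u,v,z in [('smallstand c',425,287,.0),('ss corner',417,299,.0),('ss post',438,273,.1),('smallbrush top',380+430/4,170+522/4,.12),('bottle',380+545/4,170+530/4,.12),('boxes corner',330,190,.05),('box front corner',375,205,.05),('gift',455,222,.05),('gift',425,180,.05),('press corner',255,255,.01),('press corner',195,298,.01),('rail',530,95,.2),('book',155,285,.02),('bl lid',138,233,.078),('yel lid',145,175,.07)]:
    print(n,onz(T,u,v,z).round(3))
print('rail', tri(T,(320,61),S,(259,138)))
E
```

```text
smallstand c [ 0.435 -0.252  0.   ]
ss corner [ 0.406 -0.233  0.   ]
ss post [ 0.459 -0.262  0.1  ]
smallbrush top [ 0.398 -0.368  0.12 ]
bottle [ 0.395 -0.432  0.12 ]
boxes corner [ 0.657 -0.018  0.05 ]
box front corner [ 0.623 -0.125  0.05 ]
gift [ 0.586 -0.315  0.05 ]
gift [ 0.687 -0.245  0.05 ]
press corner [0.503 0.158 0.01 ]
press corner [0.397 0.296 0.01 ]
rail [ 0.846 -0.449  0.2  ]
book [0.425 0.39  0.02 ]
bl lid [0.539 0.421 0.078]
yel lid [0.678 0.416 0.07 ]
rail (array([ 0.81598537, -0.00447325,  0.32010167]), np.float64(0.08441969323474882))
```

{"name": "move_arm", "arguments": {"increments": [[-0.2,0,0,0],[-0.2,0.02,-0.15,0.14],[-0.2,0.05,-0.3,0.28],[-0.2,0.07,-0.45,0.437],[-0.2,0.08,-0.6,0.437]], "gripper": 0.4, "squeeze": 25}}

```text
time: 0.78
tool_pos: [0.4627, -0.3933, 0.3063]
tool_rot: [-0.387, 1.57, 2.751]
contact_force: [0.4, -0.6, -0.5]
opening: 0.0557
```

```bash
cat >> h.py <<'E'
from scipy.spatial.transform import Rotation as Rot
def st():
    o=robot.observe(); return o,Rot.from_euler('xyz',o['tool_rot']).as_matrix()
def go(x,y,z,phi=-90):
    o,R=st(); d=R.T@(np.array([x,y,z])-o['tool_pos'])/.4
    f=np.degrees(np.arctan2(R[1,1],R[0,1])); tw=(f-phi+180)%360-180
    print('t',round(o['time'],2),'pos',o['tool_pos'].round(4),'phi',f.round(2),'xax',R[:,0].round(3),'F',o['contact_force'].round(2),'open',round(o['opening'],4))
    print('inc',d.round(4),'tw',round(tw/60,3))
def snap(n,tag,box=None,s=1):
    im=robot.read_camera(n); f=f'pics/{n}{tag}.png'; cv2.imwrite(f,im[:,:,::-1])
    if box: crop(f,f'pics/{n}{tag}c.png',*box,s)
    return im
E
python3 -c "
from h import *
go(.526,-.3695,.29)"
```

```text
t 0.78 pos [ 0.4627 -0.3933  0.3063] phi -90.17 xax [-0.  0. -1.] F [ 0.4  -0.57 -0.48] open 0.0557
inc [ 0.0408 -0.0599 -0.158 ] tw -0.003
```

{"name": "move_arm", "arguments": {"increments": [[0.02,-0.03,-0.08,0],[0.0,-0.06,-0.158,0],[0.0,-0.06,-0.158,0]]}}

```text
time: 1.15
tool_pos: [0.5261, -0.3688, 0.3062]
tool_rot: [-1.766, 1.57, 1.378]
contact_force: [-1.2, 0.1, 0.9]
opening: 0.055
```

```bash
python3 -c "
from h import *
go(.526,-.3695,.183)
snap('wrist',1); snap('top',1,(380,150,580,300),4); snap('scene',1,(300,60,500,210),4)"
```

```text
t 1.15 pos [ 0.5261 -0.3688  0.3062] phi -89.86 xax [ 0.  0. -1.] F [-1.15  0.07  0.91] open 0.055
inc [0.3079 0.0018 0.0004] tw 0.002
```

View pics/wrist1.png

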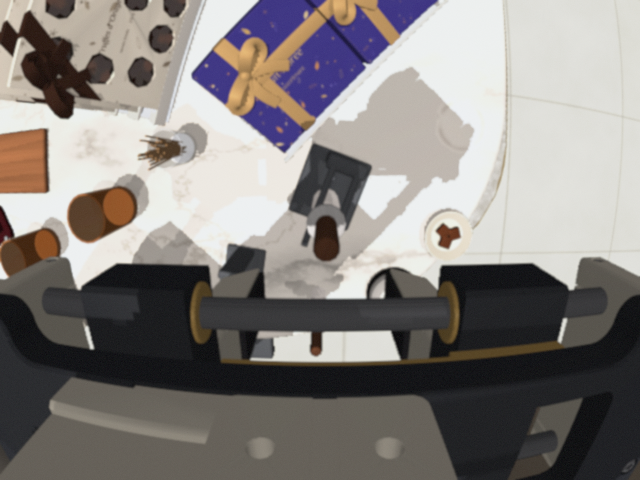

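View pics/scene1c.png

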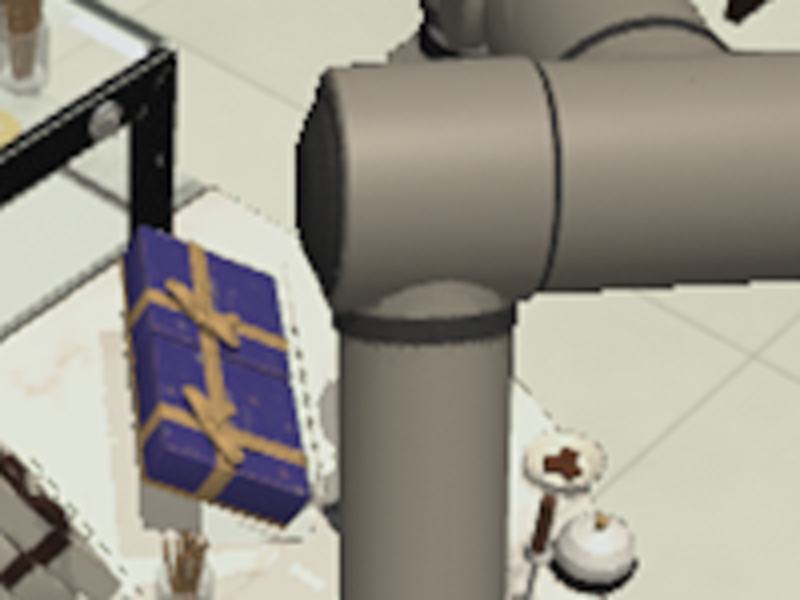

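```bash
cat >> h.py <<'E'
W=robot.camera_params('wrist')
def wz(u,v,z,o=None,R=None):
    if o is None: o,R=st()
    du,dv=u-W['cx'],v-W['cy']; r=np.hypot(du,dv); a=r/W['fx']
    d=np.array([np.sin(a)*du/r,np.sin(a)*dv/r,np.cos(a)])
    M=W['tool_from_camera']; d=R@(M[:3,:3]@d); p=R@M[:3,3]+o['tool_pos']
    return p+d*(z-p[2])/d[2]
E
python3 -c "
from h import *
print(wz(326,250,.237),wz(327,212,.158),wz(335,165,.01))"
```

```text
[ 0.5223008  -0.37064894  0.237     ] [ 0.53254732 -0.37178053  0.158     ] [ 0.56403053 -0.38248163  0.01      ]
```

{"name": "move_arm", "arguments": {"increments": [[0.1,0.003,0,0],[0.2,0.003,0,0],[0.27,0.003,0,0],[0.306,0.003,0,0],[0.306,0.003,0,0]]}}

```text
time: 1.92
tool_pos: [0.5235, -0.3716, 0.1839]
tool_rot: [-0.602, 1.57, 2.538]
contact_force: [1.2, 0.1, 0.5]
opening: 0.0554
```

{"name": "move_arm", "arguments": {"increments": [[0,0,0,0],[0,0,0,0],[0,0,0,0],[0,0,0,0],[0,0,0,0]], "gripper": 0.85, "squeeze": 20}}

```text
time: 2.55
tool_pos: [0.5244, -0.3712, 0.1845]
tool_rot: [2.748, 1.571, -0.395]
contact_force: [-0.3, 0.6, 0.9]
opening: 0.0178
```

```bash
python3 -c "
from h import *
go(.526,-.3695,.183)
snap('wrist',2)"
```

```text
t 2.55 pos [ 0.5244 -0.3712  0.1845] phi -90.04 xax [ 0. -0. -1.] F [-0.27  0.59  0.91] open 0.0178
inc [ 0.0037 -0.0042 -0.004 ] tw -0.001
```

View pics/wrist2.png

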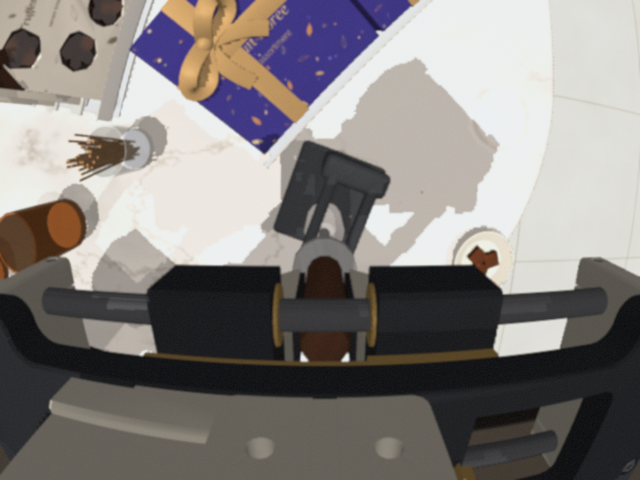

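{"name": "move_arm", "arguments": {"increments": [[-0.025,0,0,0],[-0.045,0,0,0],[-0.045,-0.02,0.054,0],[-0.045,-0.04,0.108,0],[-0.045,-0.064,0.172,0]]}}

```text
time: 3.22
tool_pos: [0.4551, -0.3456, 0.2029]
tool_rot: [2.271, 1.57, -0.871]
contact_force: [-0.5, -0.0, -0.6]
opening: 0.0177
```

```bash
python3 -c "
from h import *
go(.46,-.345,.3)
snap('wrist',3); snap('top',3)
"
```

```text
t 3.23 pos [ 0.4551 -0.3456  0.2029] phi -90.04 xax [ 0.001 -0.001 -1.   ] F [-0.46 -0.04 -0.63] open 0.0177
inc [-0.2428 -0.0013 -0.0124] tw -0.001
```

View pics/wrist3.png

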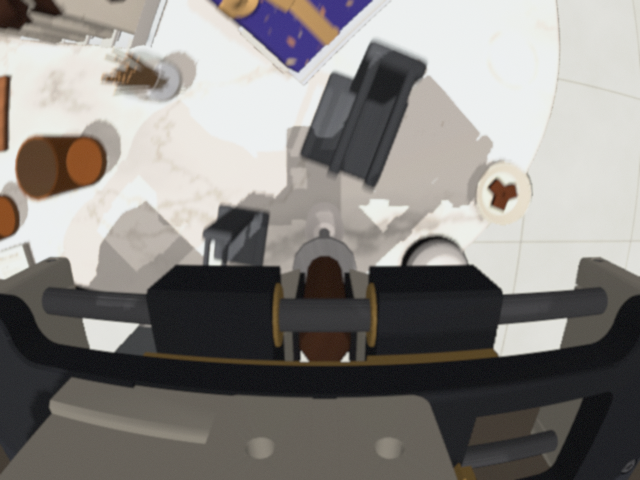

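View pics/top3.png

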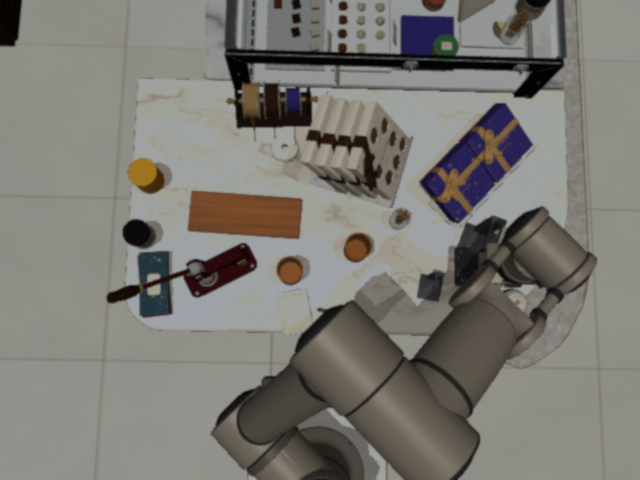

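{"name": "move_arm", "arguments": {"increments": [[-0.15,0,0,0],[-0.29,0,0,0],[-0.3,-0.15,-0.005,0],[-0.3,-0.3,-0.01,0],[-0.3,-0.45,-0.02,0]]}}

```text
time: 3.95
tool_pos: [0.4642, -0.1642, 0.3232]
tool_rot: [2.791, 1.569, -0.352]
contact_force: [1.4, -0.2, -0.2]
opening: 0.0179
```

```bash
python3 -c "
from h import *
go(.4645,.0735,.32)"
```

```text
t 3.95 pos [ 0.4642 -0.1642  0.3232] phi -90.09 xax [ 0.002 -0.001 -1.   ] F [ 1.38 -0.18 -0.17] open 0.0179
inc [ 7.500e-03 -5.942e-01  3.000e-04] tw -0.002
```

{"name": "move_arm", "arguments": {"increments": [[0,-0.15,0,0],[0,-0.3,0,0],[0,-0.45,0,0],[0,-0.594,0,0],[0,-0.594,0,0]]}}

```text
time: 4.58
tool_pos: [0.4641, 0.0757, 0.323]
tool_rot: [-2.571, 1.569, 0.576]
contact_force: [0.4, 0.0, -0.8]
opening: 0.0177
```

```bash
python3 -c "
from h import *
go(.4645,.0735,.32)
snap('wrist',4); snap('top',4);snap('scene',4,(240,140,440,290),4)"
```

```text
t 4.58 pos [0.4641 0.0757 0.323 ] phi -89.69 xax [ 0.001  0.001 -1.   ] F [ 0.36  0.04 -0.85] open 0.0177
inc [ 0.0076  0.0054 -0.0009] tw 0.005
```

View pics/wrist4.png

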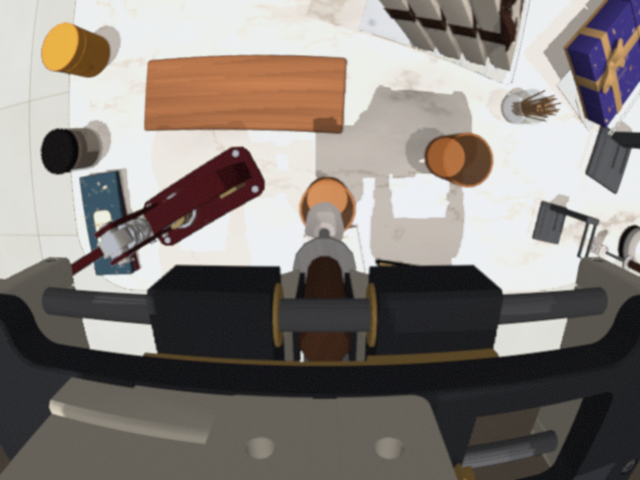

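View pics/top4.png

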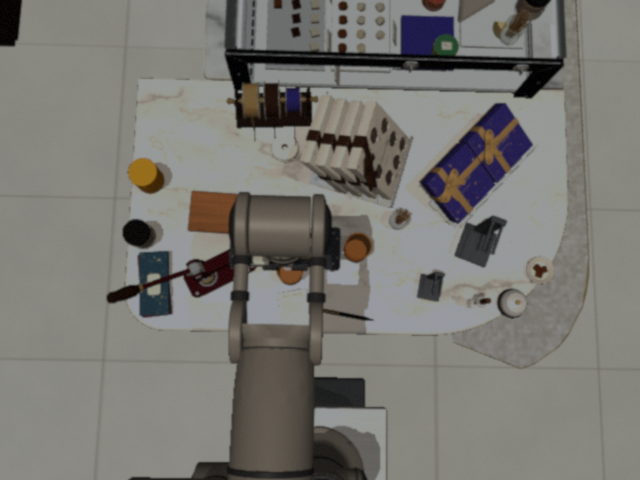

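View pics/scene4c.png

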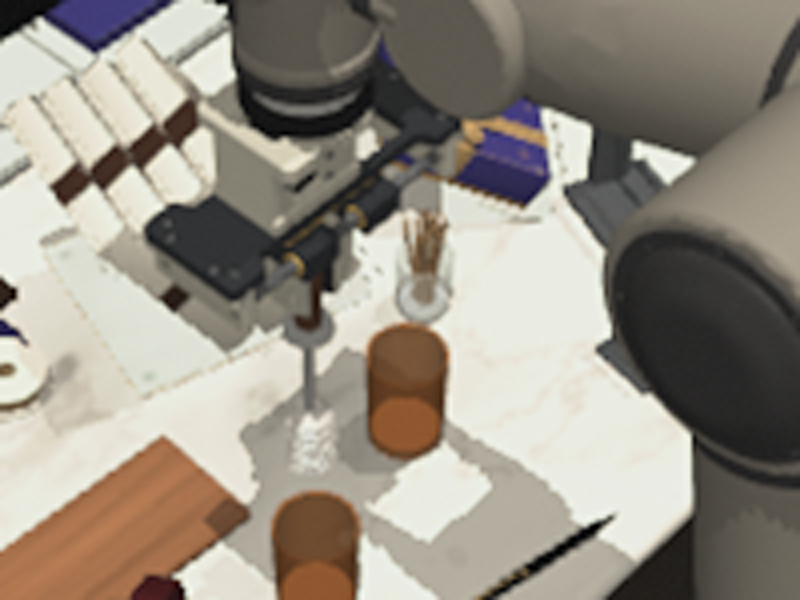

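```bash
python3 -c "
from h import *
o,R=st()
import sys
im=rgb('pics/wrist4.png')
c,m=blobs(im,(3,90,40),(18,255,255),200)
for k in c: print(cv2.boundingRect(k),cv2.contourArea(k))
print(wz(328,204,.006),wz(328,180,.006), wz(301,204,.006),wz(355,204,.006),wz(446,156,.006))
# brush tip in scene/wrist
print(tri(S,(240+313/4,140+472/4),S,(240+313/4,140+472/4))if 0 else '', onz(S,240+314/4,140+474/4,.160))"
```

```text
(300, 332, 50, 30) 1252.5
(314, 260, 25, 38) 507.0
(300, 177, 55, 52) 1376.0
(425, 133, 68, 54) 2728.0
(522, 99, 30, 16) 304.5
(145, 56, 201, 77) 14138.0
(60, 27, 50, 50) 1425.0
(575, 25, 65, 85) 1226.0
(501, 3, 14, 37) 219.0
[0.4538624  0.06751025 0.006     ] [0.4850546  0.06753656 0.006     ] [0.45394572 0.10246774 0.006     ] [0.45393254 0.03250279 0.006     ] [ 0.51959256 -0.08783117  0.006     ]
 [0.45348275 0.08200538 0.16      ]
```

```bash
python3 -c "
from h import *
for z in (.16,.215,.29,.30):
    u,v=proj(S,(.4641,.0757,z)); print(z,((u-240)*4,(v-140)*4))
for X in [(.4645,.0735,.09),(.4645,.0735,0),(.4645,.0685,.09)]:
    u,v=proj(S,X); print(((u-240)*4,(v-140)*4))
"
```

```text
0.16 (np.float64(309.0258877675924), np.float64(459.5130386357515))
0.215 (np.float64(307.8158992353542), np.float64(407.1442676155374))
0.29 (np.float64(306.0432912847291), np.float64(330.4251108618945))
0.3 (np.float64(305.7953927840963), np.float64(319.69596800640056))
(np.float64(312.2909445283044), np.float64(519.6534066280747))
(np.float64(313.9168875598514), np.float64(593.6047172241433))
(np.float64(317.38588017129314), np.float64(515.3266802606008))
```

{"name": "move_arm", "arguments": {"increments": [[0.0,0.0105,0,0],[0.1,0.0105,0,0],[0.19,0.0105,0,0],[0.26,0.0105,0,0],[0.26,0.0105,0,0]]}}

```text
time: 5.35
tool_pos: [0.4629, 0.0664, 0.2168]
tool_rot: [0.037, 1.566, -3.108]
contact_force: [-0.9, -0.1, -0.4]
opening: 0.0176
```

```bash
python3 -c "
from h import *
go(.4645,.0715,.165)
snap('scene',5,(250,170,400,320),4)"
```

```text
t 5.35 pos [0.4629 0.0664 0.2168] phi -90.18 xax [-0.004 -0.    -1.   ] F [-0.85 -0.13 -0.4 ] open 0.0176
inc [ 0.1295 -0.0128 -0.0045] tw -0.003
```

View pics/scene5c.png

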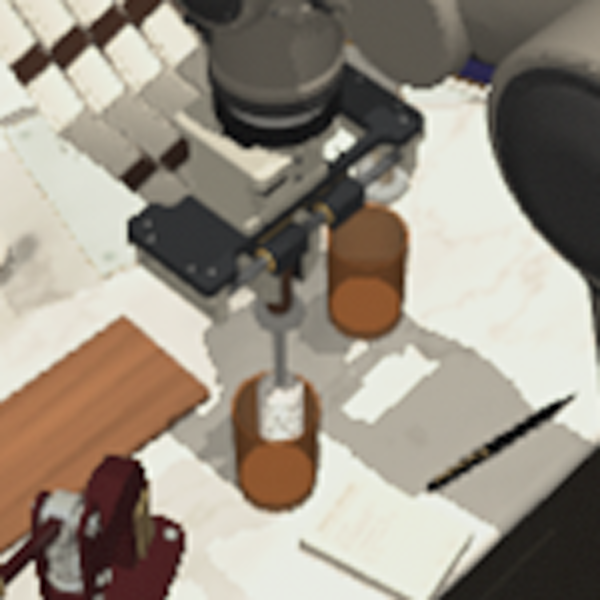

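{"name": "move_arm", "arguments": {"increments": [[0.05,-0.009,0,0],[0.1,-0.009,0,0],[0.125,-0.009,0,0],[0.138,-0.009,0,0],[0.138,-0.009,0,0]]}}

```text
time: 6.02
tool_pos: [0.4645, 0.0711, 0.1638]
tool_rot: [2.94, 1.569, -0.202]
contact_force: [0.0, -0.7, 0.4]
opening: 0.0177
```

```bash
cat > obs.py <<'E'
from h import *
go(0,0,0)
E
python3 -c "
from h import *
go(.464,.0715,.1634)
snap('scene',6,(250,170,400,320),4)"
```

```text
t 6.03 pos [0.4645 0.0711 0.1638] phi -90.06 xax [ 0.001 -0.    -1.   ] F [ 0.02 -0.66  0.38] open 0.0177
inc [ 0.0009 -0.001   0.0013] tw -0.001
```

View pics/scene6c.png

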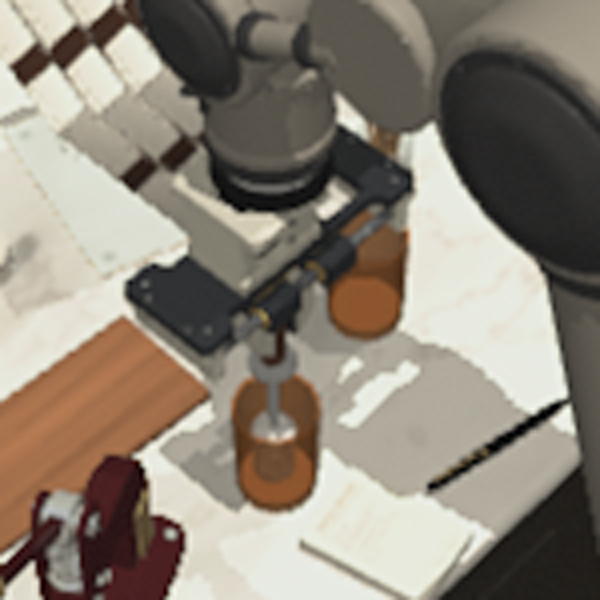

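```bash
cat >> h.py <<'E'
def avg(n=12):
    F=[];P=[];t=-1
    for i in range(n):
        robot.read_camera('wrist'); o=robot.observe(); F.append(o['contact_force']); P.append(o['tool_pos'])
    F=np.array(F);P=np.array(P); print('t',round(o['time'],2),'F',F.mean(0).round(2),'sd',F.std(0).round(2),'P',P.mean(0).round(4),'sd',P.std(0).round(4))
E
python3 -c "
from h import *
avg()
for z in (.008,.001):
  u,v=proj(S,(.464,.0715,z)); print((u-250)*4,(v-170)*4)
"
```

```text
t 6.67 F [ 0.4  -0.7   0.37] sd [0.27 0.59 0.41] P [0.4642 0.0713 0.1635] sd [0.0001 0.0001 0.0002]
276.2421225862613 465.9986604159394
276.3550389629431 471.5232110162531
```

{"name": "move_arm", "arguments": {"increments": [[-0.06,0,0,0],[-0.12,0,0,0],[-0.165,0,0,0],[-0.165,0,0,0],[-0.165,0,0,0]]}}

```text
time: 7.3
tool_pos: [0.4633, 0.0714, 0.2281]
tool_rot: [-0.014, 1.569, 3.126]
contact_force: [-0.3, 0.1, -1.0]
opening: 0.0174
```

```bash
python3 -c "
from h import *
avg()
"
```

```text
t 7.9 F [-0.05  0.02 -0.88] sd [0.38 0.4  0.42] P [0.4636 0.0714 0.2286] sd [0.0002 0.     0.0004]
```

{"name": "move_arm", "arguments": {"increments": [[0.06,0,0,0],[0.12,0,0,0],[0.155,0,0,0],[0.164,0,0,0],[0.164,0,0,0]]}}

```text
time: 8.52
tool_pos: [0.4641, 0.0714, 0.1639]
tool_rot: [2.838, 1.57, -0.304]
contact_force: [-0.3, -0.6, 0.4]
opening: 0.0176
```

```bash
python3 -c "
from h import *
avg(10)
"
```

```text
t 9.03 F [-0.41  0.03  0.3 ] sd [0.61 0.41 0.5 ] P [0.4642 0.0713 0.164 ] sd [0.0001 0.     0.0002]
```

{"name": "move_arm", "arguments": {"increments": [[-0.13,0,0,0],[-0.26,0,0,0],[-0.39,0,0,0],[-0.39,0.1,-0.04,0],[-0.39,0.2,-0.08,0]]}}

```text
time: 9.65
tool_pos: [0.4964, -0.0093, 0.3203]
tool_rot: [2.958, 1.569, -0.183]
contact_force: [0.4, 1.6, -1.0]
opening: 0.0176
```

```bash
python3 -c "
from h import *
go(.523,-.085,.32)
snap('top',7); snap('scene',7)
snap('wrist',7)
for f in ['top7','scene7']:
    c,m=blobs(rgb(f'pics/{f}.png'),(3,90,40),(18,255,230),150)
    for k in c: print(f,cv2.boundingRect(k),cv2.contourArea(k))
"
```

```text
t 9.65 pos [ 0.4964 -0.0093  0.3203] phi -89.96 xax [ 0.002 -0.    -1.   ] F [ 0.38  1.63 -0.99] open 0.0176
inc [ 0.001   0.1894 -0.0665] tw 0.001
top7 (189, 191, 102, 46) 3511.5
top7 (142, 170, 22, 23) 205.0
top7 (432, 119, 85, 93) 1373.0
top7 (510, 9, 19, 23) 199.5
scene7 (158, 304, 27, 26) 374.0
scene7 (308, 263, 22, 35) 589.0
scene7 (209, 250, 93, 80) 2643.5
scene7 (332, 221, 20, 34) 501.0
scene7 (196, 214, 37, 33) 481.5
scene7 (196, 21, 27, 60) 339.0
scene7 (400, 0, 97, 38) 1748.5
scene7 (166, 0, 25, 31) 414.5
```

View pics/wrist7.png

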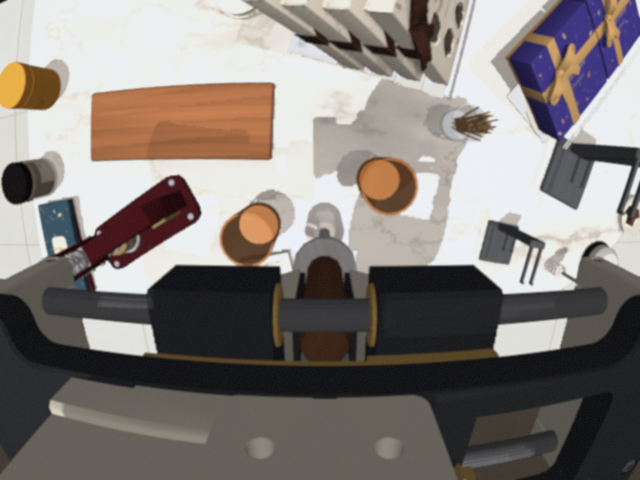

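```bash
python3 -c "
from h import *
print(wz(380,181,.006),wz(393,182,.09),wz(261,224,.006)); go(.5225,-.0855,.32)"
```

```text
[ 0.51573279 -0.0804307   0.006     ] [ 0.52291736 -0.08179193  0.09      ] [0.45998421 0.07400552 0.006     ]
t 9.8 pos [ 0.4962 -0.0101  0.319 ] phi -90.22 xax [-0.001  0.    -1.   ] F [-1.1   1.13 -1.29] open 0.0176
inc [-0.0026  0.1883 -0.0666] tw -0.004
```

{"name": "move_arm", "arguments": {"increments": [[0,0.1,-0.035,0],[0,0.186,-0.064,0],[0,0.186,-0.064,0],[0.1,0.186,-0.064,0],[0.16,0.186,-0.064,0]]}}

```text
time: 10.42
tool_pos: [0.5204, -0.0812, 0.254]
tool_rot: [-0.613, 1.569, 2.529]
contact_force: [0.4, 2.1, -0.8]
opening: 0.0176
```

```bash
python3 -c "
from h import *
snap('scene',8,(270,110,420,260),4)
go(.522,-.0845,.2186)"
```

```text
t 10.47 pos [ 0.5191 -0.0808  0.2511] phi -89.98 xax [-0.007  0.003 -1.   ] F [-1.73  0.28 -4.03] open 0.018
inc [ 0.0813  0.0094 -0.0077] tw 0.0
```

View pics/scene8c.png

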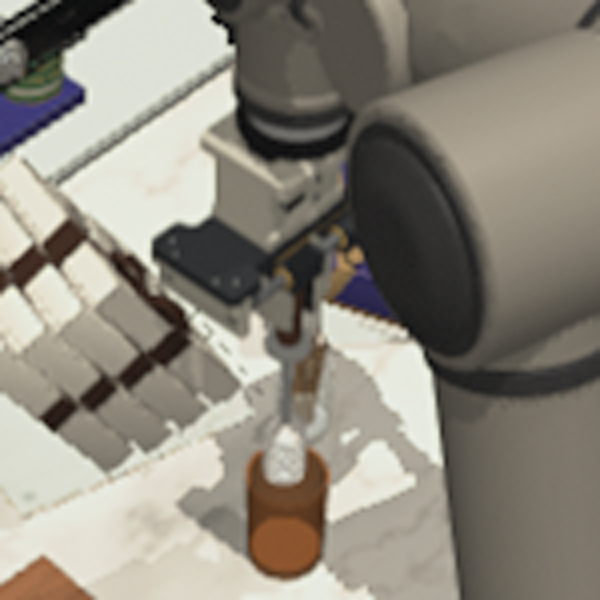

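{"name": "move_arm", "arguments": {"increments": [[0.05,0,0,0],[0.1,0,0,0],[0.15,0,0,0],[0.18,0,0,0],[0.18,0,0,0]]}}

```text
time: 11.1
tool_pos: [0.5211, -0.0823, 0.1833]
tool_rot: [-0.413, 1.57, 2.728]
contact_force: [0.6, -0.3, -0.5]
opening: 0.0177
```

```bash
python3 -c "
from h import *
avg(6)
go(.522,-.0845,.164)"
```

```text
t 11.4 F [-0.25 -0.12 -0.77] sd [0.4  0.6  0.31] P [ 0.5217 -0.083   0.1843] sd [0.0001 0.0002 0.0002]
t 11.4 pos [ 0.5217 -0.0832  0.1842] phi -90.05 xax [ 0.001 -0.    -1.   ] F [-0.79  0.21 -1.08] open 0.0174
inc [ 0.0505  0.0033 -0.0007] tw -0.001
```

{"name": "move_arm", "arguments": {"increments": [[0.03,0,0,0],[0.045,0,0,0],[0.051,0,0,0],[0.051,0,0,0]]}}

```text
time: 11.9
tool_pos: [0.5213, -0.0831, 0.163]
tool_rot: [-0.238, 1.571, 2.903]
contact_force: [0.8, 0.2, 1.2]
opening: 0.0177
```

```bash
python3 -c "
from h import *
avg(10)
snap('scene',9,(270,110,420,260),4)"
```

```text
t 12.4 F [0.12 0.37 0.1 ] sd [0.43 0.45 0.4 ] P [ 0.5214 -0.0831  0.1632] sd [0.     0.     0.0001]
```

View pics/scene9c.png

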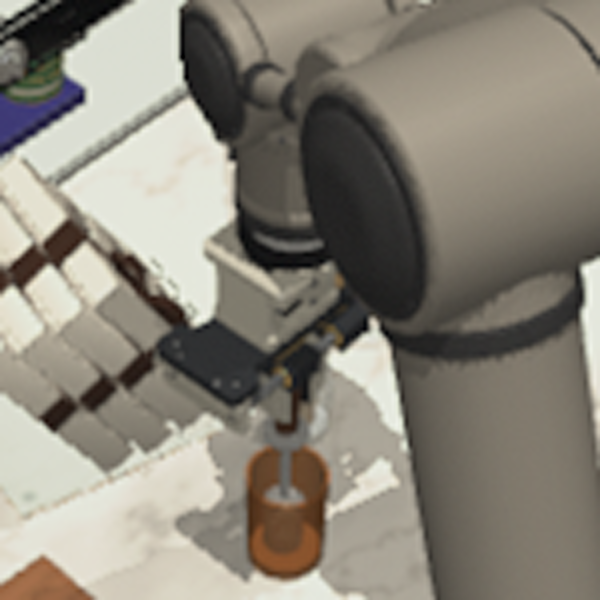

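Bristles are in the middle of the right glass with about 0.9–1 N of force. Next I draw them up and press again.

{"name": "move_arm", "arguments": {"increments": [[-0.06,0,0,0],[-0.12,0,0,0],[-0.165,0,0,0],[-0.165,0,0,0],[-0.165,0,0,0]]}}

```text
time: 13.08
tool_pos: [0.5209, -0.083, 0.2282]
tool_rot: [-0.199, 1.569, 2.942]
contact_force: [-0.1, -0.5, -1.8]
opening: 0.0175
```

```bash
python3 -c "
from h import *
avg(6)
"
```

```text
t 13.38 F [-0.02  0.03 -0.85] sd [0.58 0.58 0.28] P [ 0.521  -0.083   0.2282] sd [0.0001 0.     0.0002]
```

{"name": "move_arm", "arguments": {"increments": [[0.06,0,0,0],[0.12,0,0,0],[0.155,0,0,0],[0.166,0,0,0],[0.166,0,0,0]]}}

```text
time: 14.0
tool_pos: [0.5215, -0.0831, 0.1631]
tool_rot: [2.583, 1.571, -0.56]
contact_force: [-1.5, -0.5, -0.5]
opening: 0.0175
```

```bash
python3 -c "
from h import *
avg(10)
"
```

```text
t 14.5 F [-0.43  0.39  0.45] sd [0.6  0.47 0.45] P [ 0.5216 -0.0832  0.1633] sd [0.0001 0.     0.0002]
```

{"name": "move_arm", "arguments": {"increments": [[-0.13,0,0,0],[-0.26,0,0,0],[-0.39,0,0,0],[-0.4,0.15,0.05,0],[-0.4,0.28,0.1,0]]}}

```text
time: 15.12
tool_pos: [0.4812, -0.1962, 0.3236]
tool_rot: [2.484, 1.568, -0.656]
contact_force: [0.4, -0.5, -0.8]
opening: 0.0178
```

```bash
python3 -c "
from h import *
go(.455,-.3452,.3226)"
```

```text
t 15.12 pos [ 0.4812 -0.1962  0.3236] phi -89.94 xax [ 0.002 -0.001 -1.   ] F [ 0.41 -0.46 -0.76] open 0.0178
inc [0.0029 0.3725 0.0659] tw 0.001
```

{"name": "move_arm", "arguments": {"increments": [[0,0.15,0.025,0],[0,0.3,0.05,0],[0,0.373,0.066,0],[0,0.373,0.066,0],[0.1,0.373,0.066,0]]}}

```text
time: 15.75
tool_pos: [0.456, -0.3449, 0.2849]
tool_rot: [2.44, 1.564, -0.703]
contact_force: [0.7, -0.9, -1.4]
opening: 0.0174
```

```bash
python3 -c "
from h import *
avg(4)
go(.4555,-.3455,.204)"
```

```text
t 15.95 F [-0.3   0.2  -2.43] sd [0.36 0.65 2.43] P [ 0.4542 -0.3425  0.2802] sd [0.0006 0.0005 0.0022]
t 15.95 pos [ 0.455  -0.3433  0.2831] phi -89.99 xax [-0.     0.001 -1.   ] F [-0.1   0.   -0.27] open 0.0178
inc [ 0.1978  0.0057 -0.0013] tw 0.0
```

{"name": "move_arm", "arguments": {"increments": [[0.1,0.005,0,0],[0.17,0.005,0,0],[0.197,0.005,0,0],[0.197,0.005,0,0]]}}

```text
time: 16.45
tool_pos: [0.4553, -0.3463, 0.2049]
tool_rot: [2.381, 1.57, -0.761]
contact_force: [0.0, 0.6, -0.4]
opening: 0.0174
```

```bash
python3 -c "
from h import *
avg(4)
go(.5246,-.3711,.204)
snap('wrist',10)"
```

```text
t 16.65 F [-0.09  0.01 -0.86] sd [0.71 0.44 0.39] P [ 0.4554 -0.3467  0.2056] sd [0.0001 0.0001 0.0001]
t 16.65 pos [ 0.4553 -0.3467  0.2054] phi -90.04 xax [ 0.002 -0.002 -1.   ] F [ 1.07  0.71 -1.1 ] open 0.0176
inc [ 0.0041  0.0609 -0.1732] tw -0.001
```

View pics/wrist10.png

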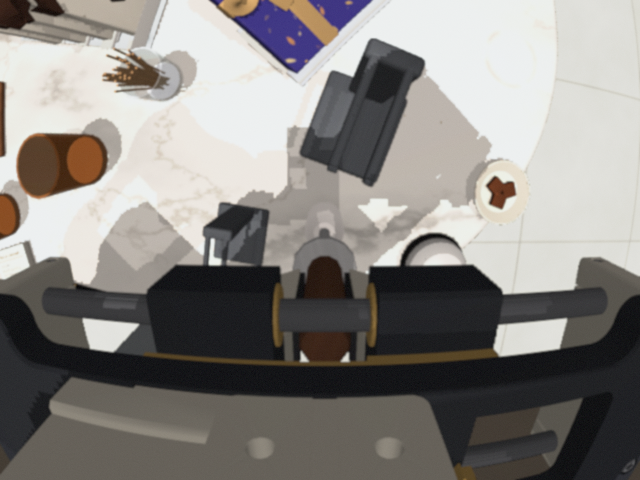

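{"name": "move_arm", "arguments": {"increments": [[0,0.015,-0.05,0],[0,0.034,-0.1,0],[0,0.048,-0.1375,0],[0,0.061,-0.173,0],[0,0.061,-0.173,0]]}}

```text
time: 17.32
tool_pos: [0.5245, -0.3709, 0.2041]
tool_rot: [2.412, 1.57, -0.73]
contact_force: [0.3, -0.4, -0.7]
opening: 0.0174
```

```bash
python3 -c "
from h import *
avg(6)
go(.5246,-.3711,.1846)
snap('wrist',11)"
```

```text
t 17.62 F [-0.32 -0.2  -1.03] sd [0.39 0.54 0.38] P [ 0.5236 -0.3706  0.2042] sd [0.0002 0.     0.0001]
t 17.62 pos [ 0.5235 -0.3706  0.2043] phi -90.06 xax [ 0. -0. -1.] F [-0.02 -0.54 -0.77] open 0.0176
inc [ 0.0492  0.0012 -0.0027] tw -0.001
```

View pics/wrist11.png

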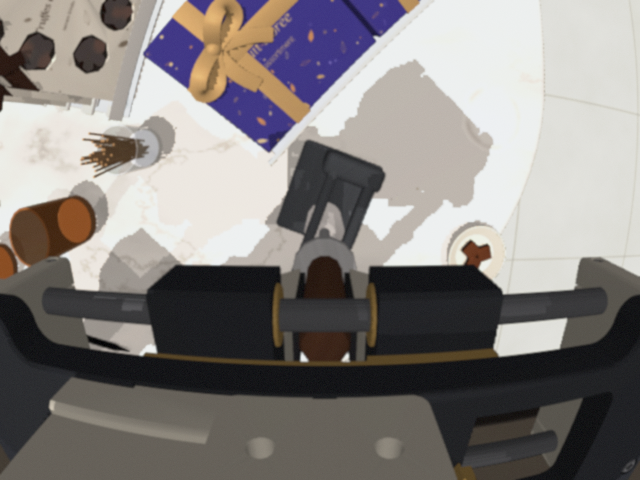

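Shaft is between the prongs, so I lower gently to the hang height.

{"name": "move_arm", "arguments": {"increments": [[0.02,0.001,-0.002,0],[0.035,0.001,-0.002,0],[0.046,0.001,-0.002,0],[0.047,0.001,-0.002,0]]}}

```text
time: 18.18
tool_pos: [0.5246, -0.371, 0.1848]
tool_rot: [-0.654, 1.57, 2.486]
contact_force: [1.1, 0.2, -0.7]
opening: 0.018
```

```bash
python3 -c "
from h import *
avg(6)
"
```

```text
t 18.48 F [ 0.09 -0.09 -0.93] sd [0.38 0.63 0.17] P [ 0.5247 -0.3711  0.1851] sd [0.     0.     0.0001]
```

{"name": "move_arm", "arguments": {"increments": [[0.003,0,0,0],[0.003,0,0,0]]}}

```text
time: 18.73
tool_pos: [0.5249, -0.3712, 0.1845]
tool_rot: [2.363, 1.57, -0.779]
contact_force: [-0.7, 0.2, 2.5]
opening: 0.0179
```

```bash
python3 -c "
from h import *
avg(6)
"
```

```text
t 19.02 F [-0.25  0.24  3.66] sd [0.62 0.64 0.68] P [ 0.5249 -0.3712  0.1844] sd [0. 0. 0.]
```

{"name": "move_arm", "arguments": {"increments": [[0,0,0,0],[0,0,0,0],[0,0,0,0],[0,0,0,0]], "gripper": 0.5}}

```text
time: 19.52
tool_pos: [0.5247, -0.3711, 0.1837]
tool_rot: [-0.613, 1.571, 2.527]
contact_force: [-0.5, -0.1, 0.5]
opening: 0.0455
```

```bash
python3 -c "
from h import *
avg(4)
snap('wrist',12)"
```

```text
t 19.73 F [ 0.14 -0.25  0.16] sd [0.45 0.4  0.16] P [ 0.5247 -0.3711  0.1839] sd [0.     0.     0.0001]
```

View pics/wrist12.png

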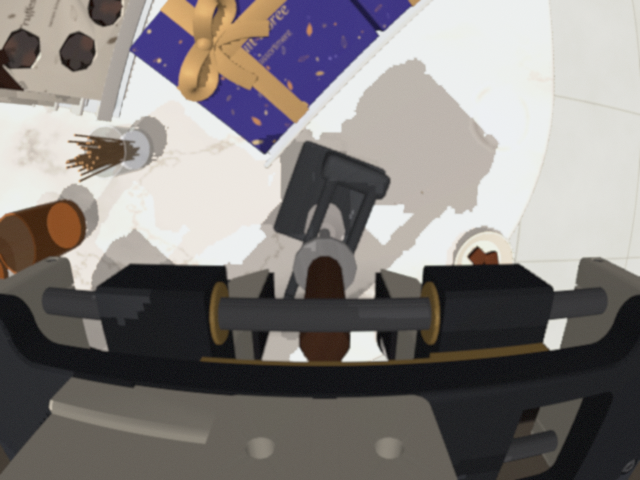

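{"name": "move_arm", "arguments": {"increments": [[-0.08,0,0,0],[-0.2,0,0,0],[-0.34,0,0,0],[-0.36,0.0,0.0,0],[-0.36,-0.14,0.03,0]]}}

```text
time: 20.4
tool_pos: [0.5128, -0.3172, 0.3264]
tool_rot: [1.069, 1.57, -2.078]
contact_force: [0.0, 2.1, 0.2]
opening: 0.0458
```

```bash
python3 -c "
from h import *
snap('wrist',13); snap('top',13); snap('scene',13)
go(.5,-.1,.33)"
```

```text
t 20.55 pos [ 0.5122 -0.3127  0.3274] phi -89.91 xax [-0.001  0.001 -1.   ] F [-0.11 -0.22 -0.14] open 0.046
inc [-0.0056 -0.5318  0.0296] tw 0.001
```

View pics/wrist13.png

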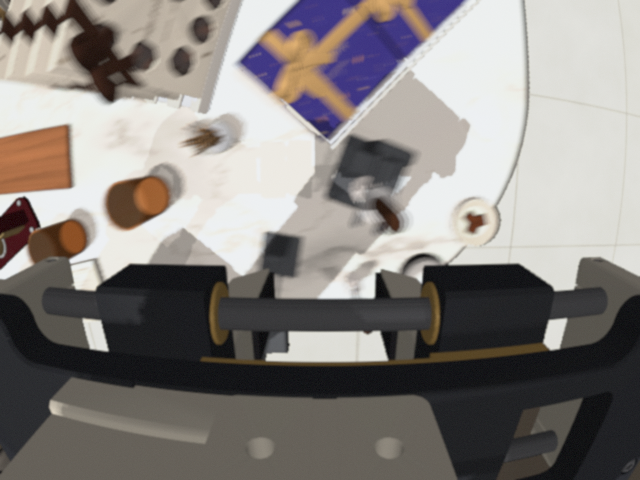

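View pics/top13.png

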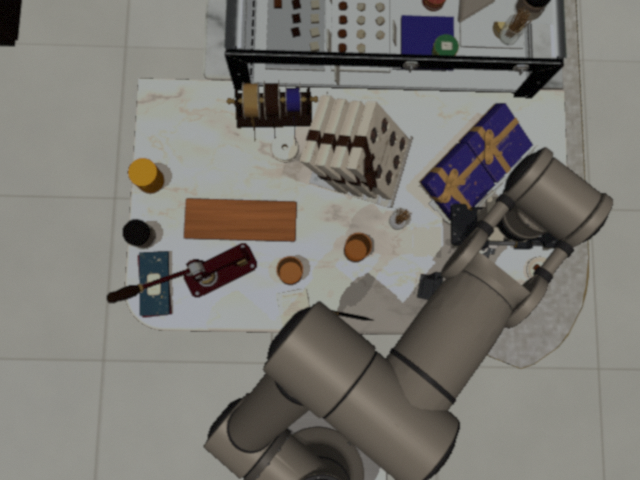

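```bash
cat >> h.py <<'E'
def board(f):
    c,m=blobs(rgb(f),(3,90,40),(18,255,230),2500)
    k=max(c,key=cv2.contourArea)
    r=cv2.minAreaRect(k); b=cv2.boxPoints(r); P=np.array([onz(T,*q,.012) for q in b]); print('board c',P.mean(0).round(4),'sides',np.linalg.norm(P-np.roll(P,1,0),axis=1).round(3)); print(P[:,:2].round(3).tolist())
def glasses(f):
    c,m=blobs(rgb(f),(3,90,40),(18,255,230),300)
    for k in c:
        if cv2.contourArea(k)<900:
            M=cv2.moments(k); q=(M['m10']/M['m00'],M['m01']/M['m00']); print('glass',np.round(q,1),onz(T,*q,.045).round(4))
E
python3 -c "
from h import *
board('pics/top13.png'); glasses('pics/top13.png');board('pics/top0.png'); glasses('pics/top0.png')"
```

```text
board c [0.5882 0.1974 0.012 ] sides [0.265 0.097 0.268 0.097]
[[0.541, 0.33], [0.637, 0.332], [0.636, 0.064], [0.539, 0.064]]
glass [289.7 269.7] [0.4653 0.0735 0.045 ]
glass [357.6 246.4] [ 0.5236 -0.0848  0.045 ]
board c [0.6012 0.1863 0.012 ] sides [0.265 0.097 0.268 0.097]
[[0.559, 0.32], [0.656, 0.318], [0.643, 0.051], [0.546, 0.056]]
glass [289.7 269.7] [0.4654 0.0736 0.045 ]
glass [357.5 246.5] [ 0.5234 -0.0846  0.045 ]
```

{"name": "move_arm", "arguments": {"increments": [[0,-0.12,0,0.1],[0,-0.25,-0.01,0.2],[0,-0.38,-0.02,0.35],[0,-0.51,-0.025,0.5],[0,-0.572,-0.025,0.5]], "gripper": 0}}

```text
time: 21.18
tool_pos: [0.5233, -0.0845, 0.3276]
tool_rot: [-1.237, 1.571, 1.38]
contact_force: [0.5, -0.1, 0.1]
opening: 0.0901
```

```bash
python3 -c "
from h import *
avg(4)
go(.522,-.084,.036,-120)
snap('wrist',14)"
```

```text
t 21.38 F [0.23 0.13 0.06] sd [0.52 0.97 0.26] P [ 0.5233 -0.085   0.3277] sd [0.     0.0017 0.0001]
t 21.38 pos [ 0.5233 -0.0869  0.3276] phi -120.02 xax [-0.    -0.001 -1.   ] F [-0.59 -0.87 -0.3 ] open 0.0914
inc [ 0.729  -0.0052  0.0066] tw -0.0
```

View pics/wrist14.png

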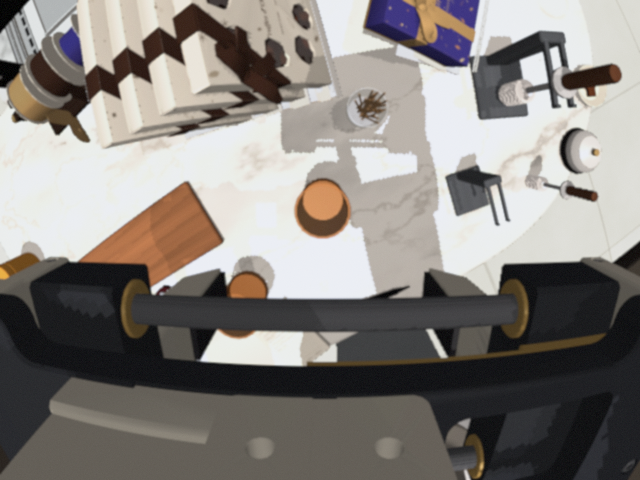

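```bash
python3 -c "
from h import *
avg(4)
print(wz(323,199,.006),wz(323.5,210,.09))
go(.522,-.084,.036,-120)"
```

```text
t 21.62 F [-0.03 -0.13 -0.08] sd [0.84 0.38 0.3 ] P [ 0.5231 -0.0876  0.3276] sd [0.0001 0.0001 0.    ]
[ 0.51937843 -0.08277096  0.006     ] [ 0.51911464 -0.08362771  0.09      ]
t 21.62 pos [ 0.523  -0.0874  0.3277] phi -120.14 xax [-0. -0. -1.] F [ 0.97  0.3  -0.05] open 0.0915
inc [ 0.7292 -0.0064  0.0063] tw -0.002
```

{"name": "move_arm", "arguments": {"increments": [[0.13,-0.005,0.0085,0],[0.26,-0.005,0.0085,0],[0.39,-0.005,0.0085,0],[0.5,-0.005,0.0085,0],[0.54,-0.005,0.0085,0]]}}

```text
time: 22.25
tool_pos: [0.5194, -0.0831, 0.109]
tool_rot: [0.253, 1.566, 2.869]
contact_force: [-1.1, -0.4, 0.8]
opening: 0.0917
```

```bash
python3 -c "
from h import *
avg(6)
go(.521,-.084,.036,-120)
snap('wrist',15)"
```

```text
t 22.55 F [ 0.14 -0.1   0.06] sd [0.51 0.33 0.7 ] P [ 0.5208 -0.0833  0.1113] sd [0.001  0.0001 0.0018]
t 22.55 pos [ 0.5218 -0.0834  0.1131] phi -120.07 xax [ 0.002 -0.001 -1.   ] F [ 0.21 -0.02 -0.17] open 0.092
inc [0.1927 0.0025 0.0015] tw -0.001
```

View pics/wrist15.png

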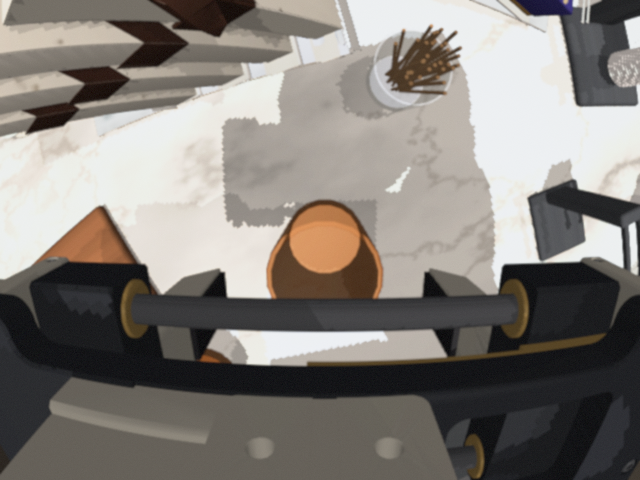

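{"name": "move_arm", "arguments": {"increments": [[0.06,0,0,0],[0.12,0,0,0],[0.17,0,0,0],[0.19,0,0,0],[0.19,0,0,0]]}}

```text
time: 23.22
tool_pos: [0.5212, -0.0829, 0.0362]
tool_rot: [3.112, 1.57, -0.554]
contact_force: [0.5, -0.2, -0.4]
opening: 0.0915
```

{"name": "move_arm", "arguments": {"increments": [[0,0,0,0],[0,0,0,0],[0,0,0,0],[0,0,0,0],[0,0,0,0]], "gripper": 0.45, "squeeze": 10}}

```text
time: 23.85
tool_pos: [0.5212, -0.0829, 0.0362]
tool_rot: [-3.111, 1.57, -0.494]
contact_force: [-0.6, 0.6, 3.6]
opening: 0.0612
```

```bash
python3 -c "
from h import *
avg(6)
go(.521,-.084,.036,-120)
"
```

```text
t 24.15 F [-0.84  0.    5.03] sd [0.45 0.18 0.43] P [ 0.5212 -0.0829  0.0362] sd [0. 0. 0.]
t 24.15 pos [ 0.5212 -0.0829  0.0362] phi -120.05 xax [ 0. -0. -1.] F [-1.31  0.17  5.51] open 0.0616
inc [ 0.0005  0.0025 -0.0009] tw -0.001
```

{"name": "move_arm", "arguments": {"increments": [[-0.02,0,0,0],[-0.08,0,0,0],[-0.18,0,0,0],[-0.3,0,0,0],[-0.385,0,0,0]], "squeeze": 15}}

```text
time: 24.78
tool_pos: [0.5211, -0.0828, 0.192]
tool_rot: [-2.916, 1.569, -0.298]
contact_force: [0.2, -0.7, -1.9]
opening: 0.0612
```

```bash
python3 -c "
from h import *
avg(5)
go(.59,.195,.19,-90)
snap('wrist',16)"
```

```text
t 25.02 F [ 0.31 -0.17 -1.45] sd [0.54 0.56 1.51] P [ 0.5216 -0.083   0.1918] sd [0.0012 0.0003 0.0028]
t 25.02 pos [ 0.5201 -0.0826  0.1885] phi -120.05 xax [-0.002  0.001 -1.   ] F [-0.55 -0.14 -2.13] open 0.0613
inc [-0.0037 -0.6882  0.1963] tw -0.501
```

View pics/wrist16.png

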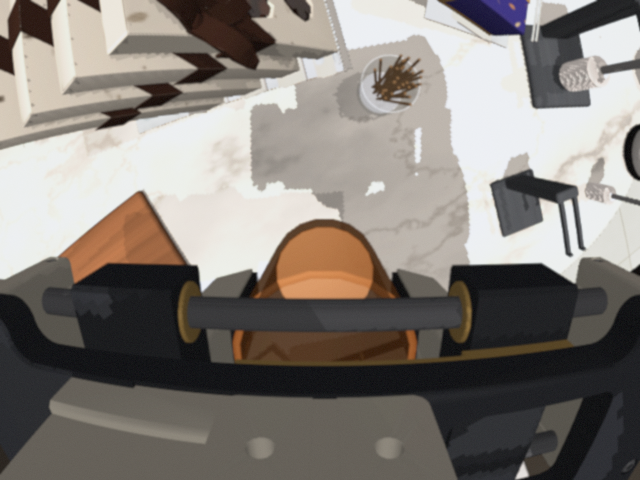

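```bash
python3 -c "
from h import *
crop('pics/top0.png','pics/tb.png',220,70,420,220,4)
crop('pics/scene0.png','pics/sb.png',160,120,360,270,4)"
```

```text
(no output)
```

View pics/tb.png

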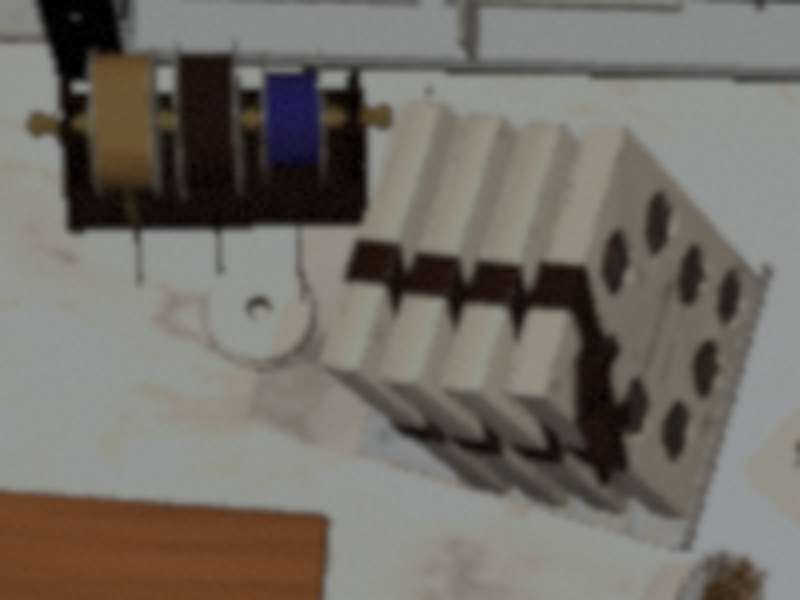

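View pics/sb.png

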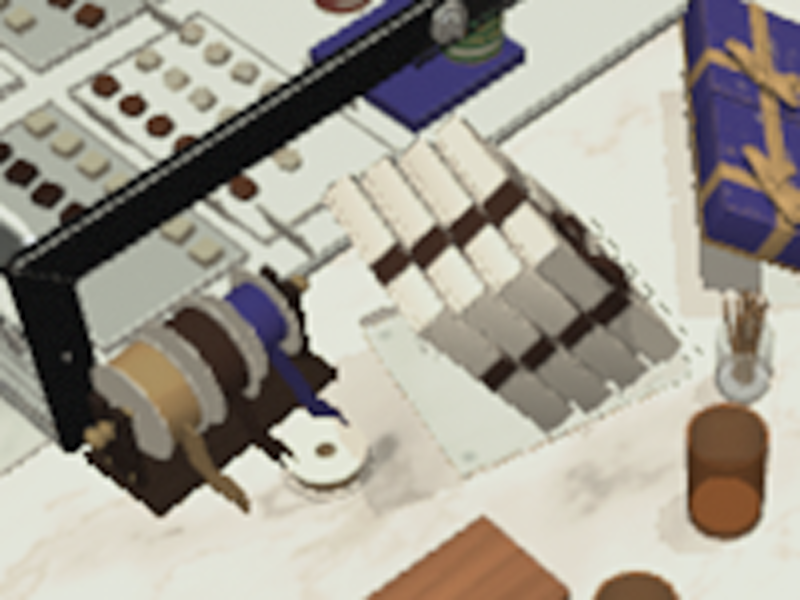

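```bash
python3 -c "
from h import *
f=lambda a:(220+a[0]/4,70+a[1]/4); g=lambda a:(160+a[0]/4,120+a[1]/4)
# near-left top corner of leftmost leaning box; near-right top of rightmost; bottom corner
for a,b in [((325,362),(425,333)),((568,395),(542,275)),((400,105),(330,200)),((625,130),(460,118))]: print(tri(T,f(a),S,g(b)))"
```

```text
(array([0.69118735, 0.04991852, 0.17035498]), np.float64(0.004571735499216391))
(array([ 0.69722401, -0.08205036,  0.12263481]), np.float64(0.01538643696721515))
(array([0.83727824, 0.01095923, 0.17529621]), np.float64(0.006530834897008389))
(array([ 0.8257342 , -0.11260411,  0.18090021]), np.float64(0.0026721565539531375))
```

{"name": "move_arm", "arguments": {"increments": [[0,-0.12,0.06,0],[0,-0.26,0.1,-0.15],[0,-0.4,0.13,-0.3],[0,-0.54,0.17,-0.45],[0,-0.67,0.2,-0.5]]}}

```text
time: 25.7
tool_pos: [0.5853, 0.1911, 0.1876]
tool_rot: [0.214, 1.567, -2.925]
contact_force: [1.0, -0.0, -1.8]
opening: 0.061
```

```bash
python3 -c "
from h import *
avg(6)
go(.585,.195,.19,-90)
snap('wrist',17);snap('top',17);snap('scene',17,(180,150,430,340),3)"
```

```text
t 26.0 F [-0.31  0.2  -1.87] sd [1.02 1.2  0.32] P [0.5854 0.1916 0.1876] sd [0.0004 0.0032 0.0005]
t 26.0 pos [0.5853 0.1882 0.1885] phi -90.1 xax [-0.003 -0.001 -1.   ] F [-0.01 -0.67 -1.97] open 0.0614
inc [-0.0038 -0.0169  0.0007] tw -0.002
```

View pics/wrist17.png

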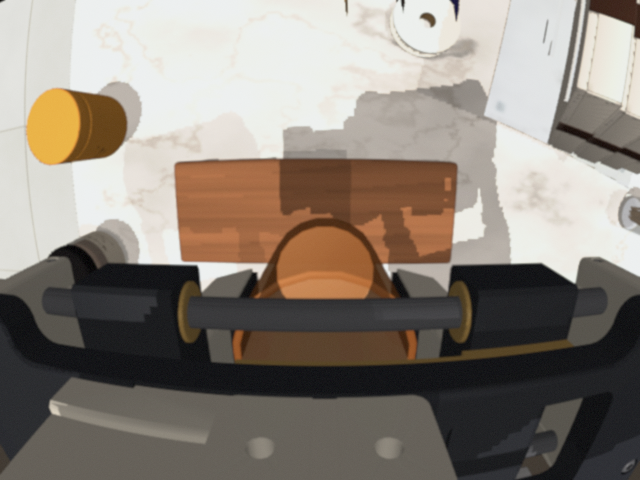

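View pics/scene17c.png

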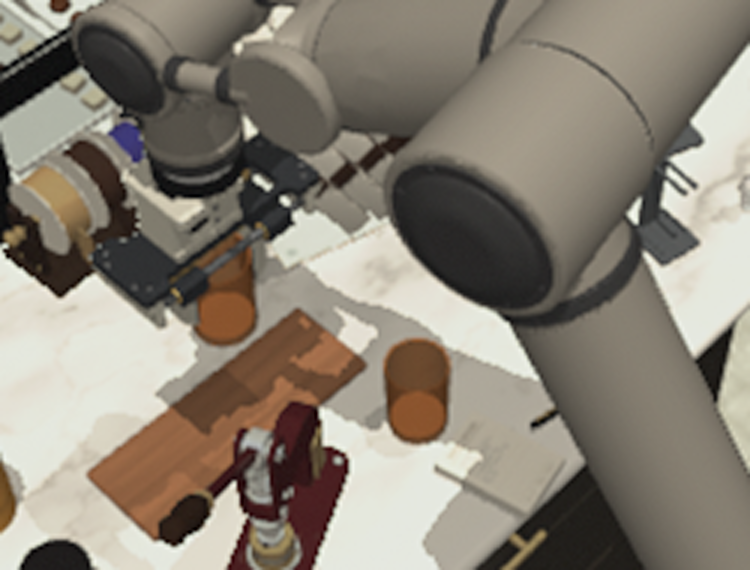

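```bash
python3 -c "
from h import *
for q in [(177,163),(456,163),(182,261),(450,262)]: print(wz(*q,.012).round(4))
go(.585,.194,.055,-90)"
```

```text
[0.6387 0.3283 0.012 ]
[0.6372 0.0649 0.012 ]
[0.5416 0.3312 0.012 ]
[0.5401 0.0644 0.012 ]
t 26.15 pos [0.5859 0.1878 0.1897] phi -90.16 xax [-0.001 -0.    -1.   ] F [-0.19  0.13 -1.1 ] open 0.0611
inc [ 0.3367 -0.0155  0.002 ] tw -0.003
```

{"name": "move_arm", "arguments": {"increments": [[0.1,-0.004,0,0],[0.2,-0.004,0,0],[0.28,-0.004,0,0],[0.33,-0.004,0,0],[0.33,-0.004,0,0]]}}

```text
time: 26.78
tool_pos: [0.5849, 0.1897, 0.0565]
tool_rot: [0.222, 1.567, -2.922]
contact_force: [0.1, -0.1, -1.4]
opening: 0.0611
```

```bash
python3 -c "
from h import *
avg(6)"
```

```text
t 27.07 F [ 0.3   0.09 -1.62] sd [0.37 0.4  0.29] P [0.5866 0.1905 0.059 ] sd [0.0003 0.0003 0.0005]
```

{"name": "move_arm", "arguments": {"increments": [[0.01,0,0,0],[0.018,0,0,0],[0.022,0,0,0],[0.024,0,0,0],[0.0255,0,0,0]]}}

```text
time: 27.7
tool_pos: [0.5862, 0.1907, 0.0483]
tool_rot: [2.952, 1.57, -0.191]
contact_force: [-1.9, -0.7, 6.5]
opening: 0.0611
```

```bash
python3 -c "
from h import *
avg(6)"
```

```text
t 28.0 F [-1.05 -1.33  4.71] sd [0.25 0.36 1.27] P [0.5862 0.1907 0.0482] sd [0. 0. 0.]
```

{"name": "move_arm", "arguments": {"increments": [[-0.001,0,0,0],[-0.001,0,0,0],[-0.001,0,0,0],[-0.001,0,0,0]], "gripper": 0.1}}

```text
time: 28.5
tool_pos: [0.5859, 0.1908, 0.0479]
tool_rot: [0.616, 1.571, -2.527]
contact_force: [0.1, -0.2, -0.1]
opening: 0.082
```

{"name": "move_arm", "arguments": {"increments": [[-0.05,0,0,0],[-0.15,0,0,0],[-0.28,0,0,0],[-0.4,0,0,0],[-0.55,0,0,0]]}}

```text
time: 29.12
tool_pos: [0.5853, 0.1907, 0.2689]
tool_rot: [0.21, 1.569, -2.932]
contact_force: [0.8, 0.5, -0.8]
opening: 0.0829
```

```bash
python3 -c "
from h import *
avg(5)
snap('wrist',18);snap('scene',18,(180,150,430,340),3);snap('top',18)
go(.465,.0725,.27,-90)"
```

```text
t 29.38 F [-0.08 -0.17  1.36] sd [0.46 0.27 3.35] P [0.5872 0.1911 0.2728] sd [0.0011 0.0003 0.0042]
t 29.52 pos [0.5853 0.1907 0.2662] phi -90.05 xax [-0.003 -0.001 -1.   ] F [-0.28  1.17  0.01] open 0.0826
inc [-0.0082  0.2957  0.3005] tw -0.001
```

View pics/wrist18.png

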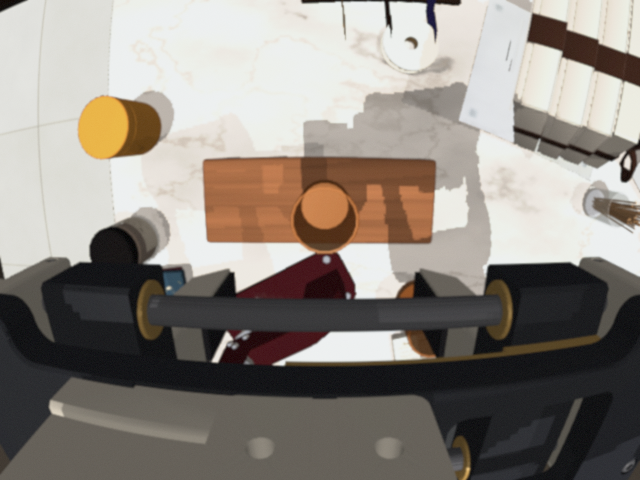

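View pics/scene18c.png

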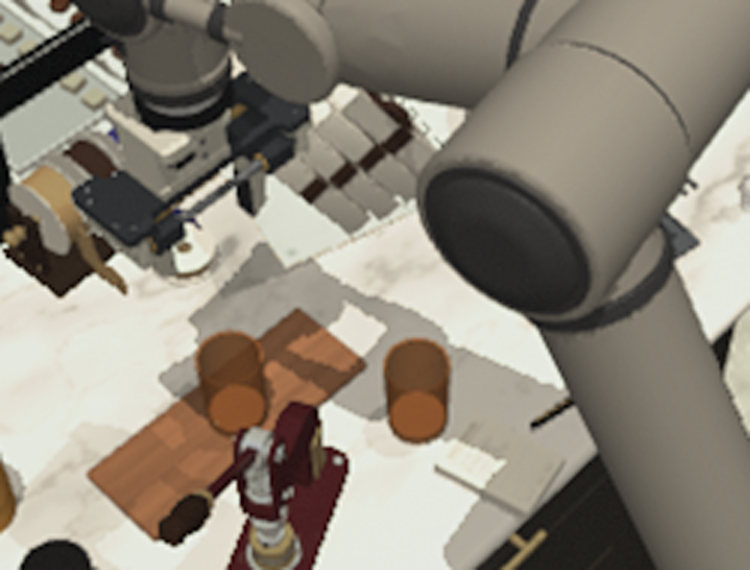

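```bash
python3 -c "
from h import *
board('pics/top18.png')
f=lambda a:(120+a[0]/2.6,140+a[1]/2.6); g=lambda a:(140+a[0]/3,200+a[1]/3)
for a,b in [((320,300),(420,256)),((318,318),(437,285)),((195,335),(378,285))]: print(tri(T,f(a),S,g(b)))
crop('pics/top18.png','pics/t18.png',120,140,420,340,2.6)
crop('pics/wrist7.png','pics/w7.png',40,160,220,300,4)"
```

```text
Traceback (most recent call last):
  File "h.py", line 50, in board
    k=max(c,key=cv2.contourArea)
ValueError: max() iterable argument is empty
```

```bash
python3 -c "
from h import *
f=lambda a:(120+a[0]/2.6,140+a[1]/2.6); g=lambda a:(140+a[0]/3,200+a[1]/3)
for a,b in [((320,300),(420,256)),((318,318),(437,285)),((195,335),(378,285))]: print(tri(T,f(a),S,g(b)))
crop('pics/wrist4.png','pics/w4.png',60,120,300,300,3)"
```

```text
(array([0.49383708, 0.18093848, 0.09917833]), np.float64(0.00995537430830476))
(array([0.47829024, 0.182466  , 0.07180044]), np.float64(0.0024329310806411805))
(array([0.44811513, 0.2672101 , 0.19751275]), np.float64(0.0021507241379591768))
```

View pics/w4.png

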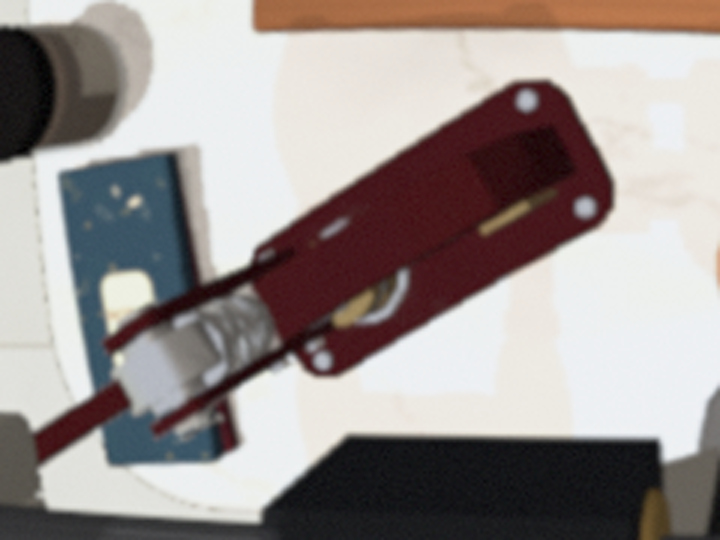

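{"name": "move_arm", "arguments": {"increments": [[0,0.08,0.06,0.17],[0,0.16,0.13,0.34],[0,0.23,0.2,0.51],[0,0.29,0.27,0.68],[0,0.296,0.3,0.85]], "gripper": 0}}

```text
time: 30.15
tool_pos: [0.4641, 0.0713, 0.2672]
tool_rot: [1.043, 1.568, -2.998]
contact_force: [-0.0, 0.3, -0.7]
opening: 0.092
```

```bash
python3 -c "
from h import *
go(.465,.0725,.27,-150)"
```

```text
t 30.15 pos [0.4641 0.0713 0.2672] phi -141.49 xax [-0.002 -0.    -1.   ] F [-0.03  0.33 -0.71] open 0.092
inc [-0.007  -0.0036  0.0011] tw 0.142
```

{"name": "move_arm", "arguments": {"increments": [[0,-0.0035,0.001,0.142],[0,-0.0035,0.001,0.142],[0,-0.0035,0.001,0.142]]}}

```text
time: 30.52
tool_pos: [0.4666, 0.0737, 0.2675]
tool_rot: [1.116, 1.57, -3.062]
contact_force: [-0.0, -0.4, -0.2]
opening: 0.0919
```

```bash
python3 -c "
from h import *
avg(4)
snap('wrist',19)
snap('top',19); snap('scene',19)
go(.465,.0725,.11,-150)"
```

```text
t 30.73 F [0.21 0.13 0.12] sd [0.57 0.26 0.18] P [0.4667 0.0737 0.2677] sd [0.     0.     0.0001]
t 30.88 pos [0.4667 0.0737 0.268 ] phi -149.53 xax [-0. -0. -1.] F [ 0.87  0.26 -0.08] open 0.0919
inc [ 0.3951  0.0052 -0.0005] tw 0.008
```

View pics/wrist19.png

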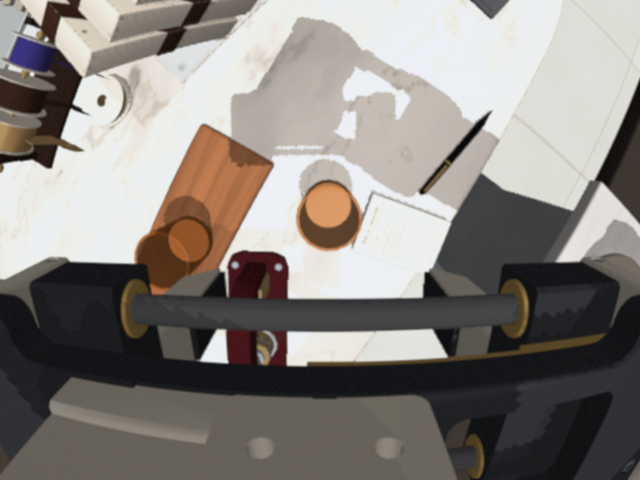

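View pics/scene19.png

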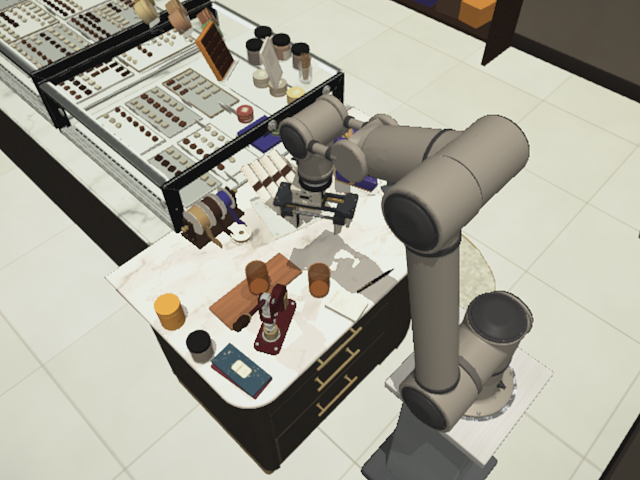

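```bash
python3 -c "
from h import *
print(wz(327,203,.006),wz(329,217,.09),wz(329,210,.045))
go(.464,.0725,.11,-150)"
```

```text
[0.46329848 0.07348172 0.006     ] [0.4622216  0.07272684 0.09      ] [0.46107216 0.07364224 0.045     ]
t 30.88 pos [0.4667 0.0737 0.268 ] phi -149.53 xax [-0. -0. -1.] F [ 0.87  0.26 -0.08] open 0.0919
inc [0.3951 0.0073 0.0008] tw 0.008
```

{"name": "move_arm", "arguments": {"increments": [[0.13,0.007,0,0],[0.26,0.008,0,0],[0.36,0.008,0,0],[0.39,0.008,0,0],[0.39,0.008,0,0]]}}

```text
time: 31.5
tool_pos: [0.4642, 0.072, 0.1123]
tool_rot: [1.524, 1.571, -2.657]
contact_force: [0.7, 0.4, -0.4]
opening: 0.0921
```

```bash
python3 -c "
from h import *
avg(4)
snap('wrist',20)
snap('scene',20,(230,180,400,310),4)
go(.4635,.073,.036,-150)"
```

```text
t 31.7 F [ 0.16 -0.19  0.2 ] sd [0.26 0.39 0.16] P [0.465  0.072  0.1135] sd [0.0001 0.     0.0002]
t 31.8 pos [0.4647 0.0721 0.1132] phi -149.56 xax [ 0.002 -0.    -1.   ] F [ 0.1  -0.33  0.58] open 0.0917
inc [0.1931 0.0017 0.0038] tw 0.007
```

View pics/wrist20.png

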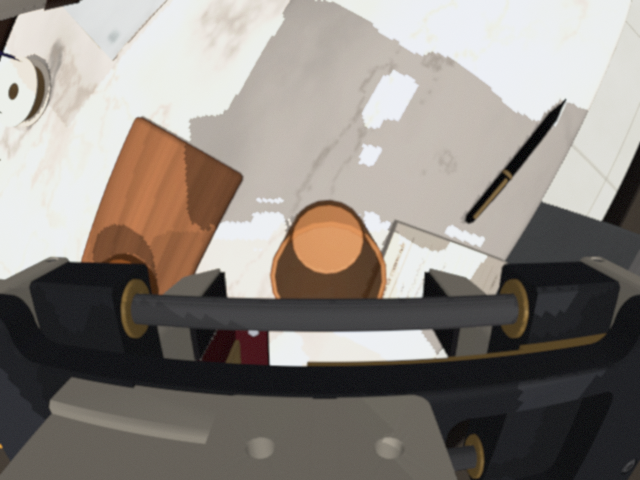

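View pics/scene20c.png

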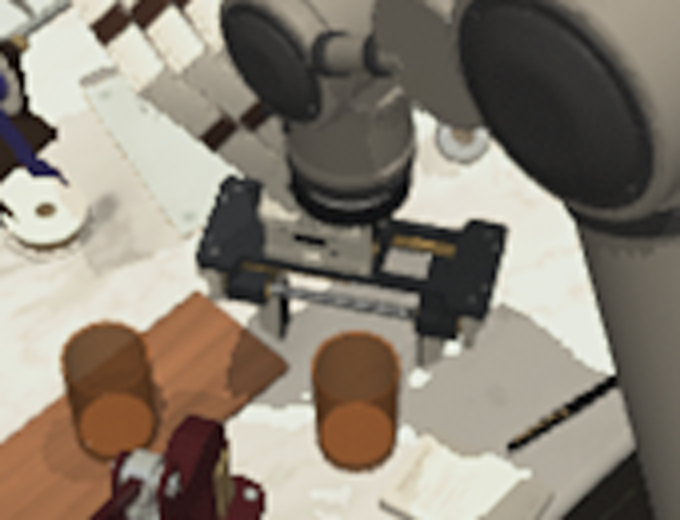

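{"name": "move_arm", "arguments": {"increments": [[0.06,0.002,0.003,0],[0.12,0.002,0.003,0],[0.17,0.002,0.003,0],[0.193,0.002,0.003,0],[0.193,0.002,0.003,0]]}}

```text
time: 32.42
tool_pos: [0.4627, 0.0727, 0.0349]
tool_rot: [1.221, 1.57, -2.96]
contact_force: [0.7, -0.1, -0.5]
opening: 0.0915
```

{"name": "move_arm", "arguments": {"increments": [[0,0,0,0],[0,0,0,0],[0,0,0,0],[0,0,0,0],[0,0,0,0]], "gripper": 0.45, "squeeze": 15}}

```text
time: 33.05
tool_pos: [0.4627, 0.0726, 0.0352]
tool_rot: [-2.637, 1.57, -0.535]
contact_force: [-2.5, -0.6, 3.6]
opening: 0.0601
```

```bash
python3 -c "
from h import *
avg(4)
go(.587,.088,.19,-150)"
```

```text
t 33.25 F [-1.38 -1.06  4.71] sd [0.42 0.49 0.76] P [0.4627 0.0726 0.0351] sd [0. 0. 0.]
t 33.25 pos [0.4627 0.0726 0.0351] phi -149.57 xax [ 0. -0. -1.] F [-1.85 -0.35  5.39] open 0.0599
inc [-0.3871 -0.2875 -0.1243] tw 0.007
```

Grip z offset: foot = TCP − 0.0351, so board contact is expected at TCP ≈ 0.0471.

{"name": "move_arm", "arguments": {"increments": [[-0.02,0,0,0],[-0.08,0,0,0],[-0.18,0,0,0],[-0.3,0,0,0],[-0.385,0,0,0]]}}

```text
time: 33.88
tool_pos: [0.4628, 0.0728, 0.191]
tool_rot: [-2.113, 1.569, -0.011]
contact_force: [0.2, -0.2, -2.6]
opening: 0.06
```

```bash
python3 -c "
from h import *
avg(4)
go(.587,.088,.19,-150)
snap('wrist',21)"
```

```text
t 34.08 F [ 0.29 -0.54 -1.69] sd [0.9  0.62 1.81] P [0.4637 0.0728 0.1915] sd [0.001  0.     0.0023]
t 34.08 pos [0.4623 0.0728 0.1887] phi -149.57 xax [ 0.  0. -1.] F [-0.42 -0.83 -2.84] open 0.0599
inc [-0.0033 -0.2881 -0.1251] tw 0.007
```

View pics/wrist21.png

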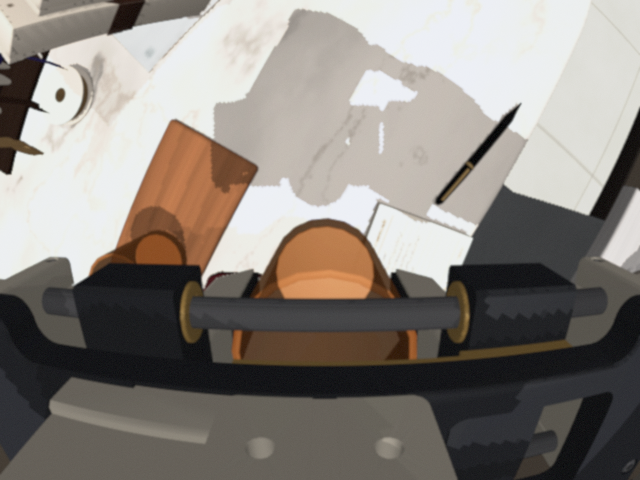

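```bash
python3 -c "
from h import *
print(wz(258,168,.012),wz(175,120,.012),wz(158,247,.02))"
```

```text
[0.53569471 0.06470099 0.012     ] [0.62898808 0.06321285 0.012     ] [0.58756587 0.17925243 0.02      ]
```

{"name": "move_arm", "arguments": {"increments": [[0,-0.1,-0.04,0],[0,-0.2,-0.085,0],[0,-0.288,-0.125,0],[0,-0.288,-0.125,0]]}}

```text
time: 34.62
tool_pos: [0.5881, 0.0879, 0.1857]
tool_rot: [1.065, 1.567, -3.117]
contact_force: [0.8, -0.3, -2.9]
opening: 0.0599
```

```bash
python3 -c "
from h import *
avg(4)
go(.587,.088,.058,-150)
snap('wrist',22);snap('top',22);snap('scene',22,(200,180,400,330),4)"
```

```text
t 34.83 F [-0.18  0.14 -2.28] sd [0.47 0.5  0.13] P [0.5861 0.0879 0.1869] sd [0.0003 0.     0.0007]
t 34.83 pos [0.5859 0.0879 0.1878] phi -149.57 xax [-0.003 -0.    -1.   ] F [ 0.59 -0.03 -2.24] open 0.0601
inc [ 0.3245 -0.0034 -0.0016] tw 0.007
```

View pics/wrist22.png

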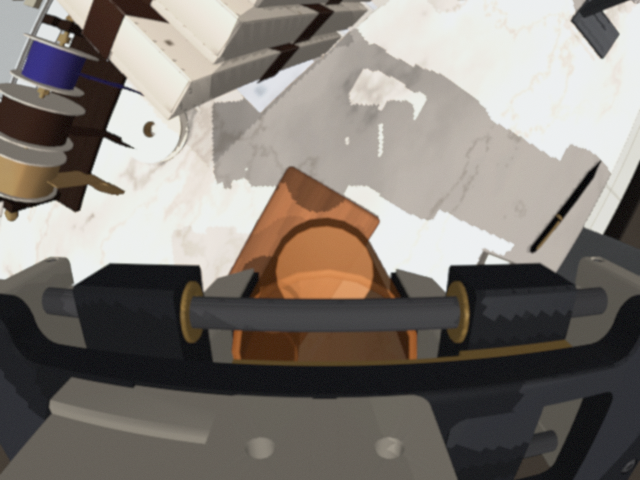

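View pics/scene22c.png

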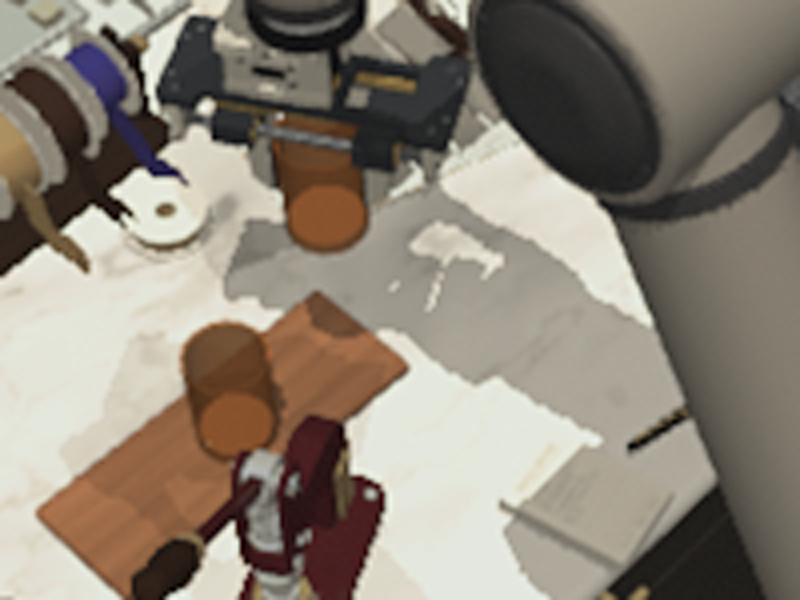

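{"name": "move_arm", "arguments": {"increments": [[0.08,-0.015,0.02,0],[0.18,-0.015,0.02,0],[0.27,-0.015,0.02,0],[0.323,-0.015,0.02,0],[0.323,-0.015,0.02,0]]}}

```text
time: 35.6
tool_pos: [0.587, 0.0978, 0.0584]
tool_rot: [1.105, 1.567, -3.077]
contact_force: [-0.2, 0.3, -1.4]
opening: 0.0597
```

```bash
python3 -c "
from h import *
avg(6)"
```

```text
t 35.9 F [ 0.06  0.31 -2.17] sd [0.23 0.55 0.27] P [0.589  0.0979 0.0609] sd [0.0004 0.     0.0005]
```

{"name": "move_arm", "arguments": {"increments": [[0.012,0,0,0],[0.022,0,0,0],[0.028,0,0,0],[0.031,0,0,0],[0.033,0,0,0]]}}

```text
time: 36.52
tool_pos: [0.5883, 0.0978, 0.0473]
tool_rot: [2.172, 1.571, -2.009]
contact_force: [-4.4, 0.2, 9.0]
opening: 0.06
```

```bash
python3 -c "
from h import *
avg(5)"
```

```text
t 36.77 F [-3.27 -0.3   5.84] sd [0.37 0.5  0.61] P [0.5883 0.0978 0.0473] sd [0. 0. 0.]
```

Contact is about 8 N; I release and retreat upward.

{"name": "move_arm", "arguments": {"increments": [[-0.001,0,0,0],[-0.001,0,0,0],[-0.001,0,0,0],[-0.001,0,0,0]], "gripper": 0.1}}

```text
time: 37.28
tool_pos: [0.5885, 0.0978, 0.0468]
tool_rot: [3.01, 1.571, -1.171]
contact_force: [-1.3, 0.9, -0.3]
opening: 0.0825
```

{"name": "move_arm", "arguments": {"increments": [[-0.05,0,0,0],[-0.15,0,0,0],[-0.28,0,0,0],[-0.4,0,0,0],[-0.6,0,0,0]]}}

```text
time: 37.9
tool_pos: [0.5877, 0.0978, 0.2701]
tool_rot: [1.102, 1.569, -3.079]
contact_force: [0.8, 0.9, -0.4]
opening: 0.0826
```

```bash
python3 -c "
from h import *
avg(4)
snap('wrist',23)
go(.42,-.1,.36,-90)"
```

```text
t 38.1 F [0.18 0.02 0.89] sd [0.65 0.53 2.89] P [0.5902 0.098  0.2754] sd [0.001  0.     0.0037]
t 38.15 pos [0.5881 0.0979 0.2688] phi -149.57 xax [-0.001 -0.    -1.   ] F [-0.56  0.12 -0.89] open 0.0828
inc [-0.2276  0.613  -0.2136] tw -0.993
```

View pics/wrist23.png

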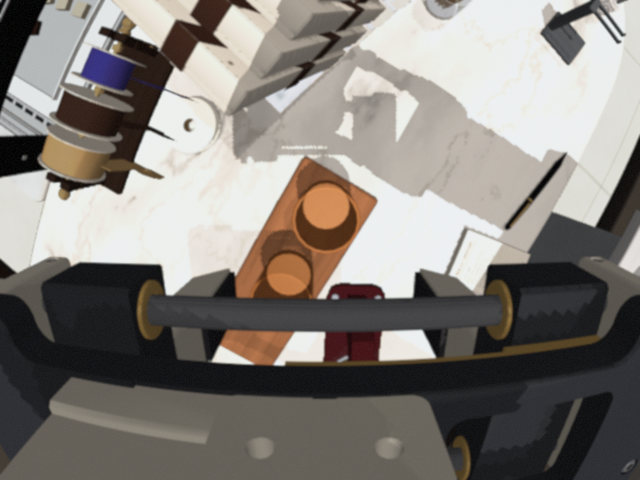

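{"name": "move_arm", "arguments": {"increments": [[-0.1,0.05,-0.02,0],[-0.2,0.17,-0.06,-0.1],[-0.2,0.3,-0.1,-0.25],[-0.2,0.43,-0.15,-0.4],[-0.2,0.55,-0.2,-0.5]]}}

```text
time: 38.78
tool_pos: [0.4374, -0.0835, 0.3476]
tool_rot: [0.24, 1.567, 2.869]
contact_force: [-0.2, -1.1, -0.2]
opening: 0.0825
```

```bash
python3 -c "
from h import *
avg(4)
im=snap('top',24,(120,140,420,340),2.6); snap('scene',24)
board('pics/top24.png')
glasses('pics/top24.png')
go(.42,-.1,.36,-120)"
```

```text
t 38.98 F [ 0.   -0.65  0.29] sd [0.39 1.24 0.78] P [ 0.4369 -0.0848  0.348 ] sd [0.0015 0.0016 0.0001]
board c [0.5882 0.1974 0.012 ] sides [0.265 0.097 0.268 0.097]
[[0.541, 0.33], [0.637, 0.332], [0.636, 0.064], [0.539, 0.064]]
t 39.08 pos [ 0.4395 -0.082   0.3485] phi -119.58 xax [-0.002  0.001 -1.   ] F [-0.83 -0.94  0.26] open 0.0824
inc [-0.0288  0.0633  0.0202] tw 0.007
```

View pics/top24.png

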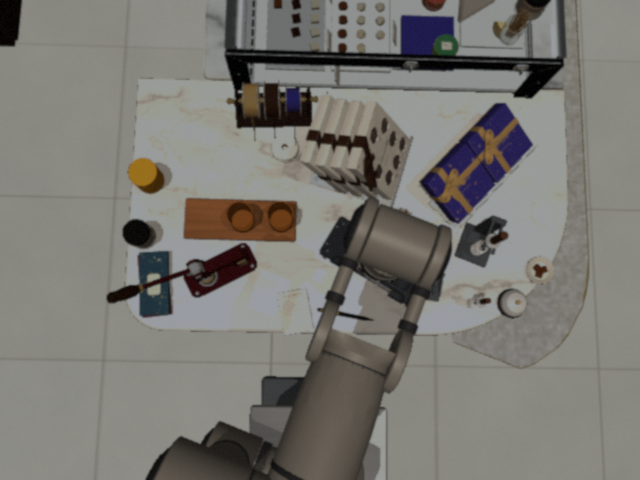

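View pics/scene24.png

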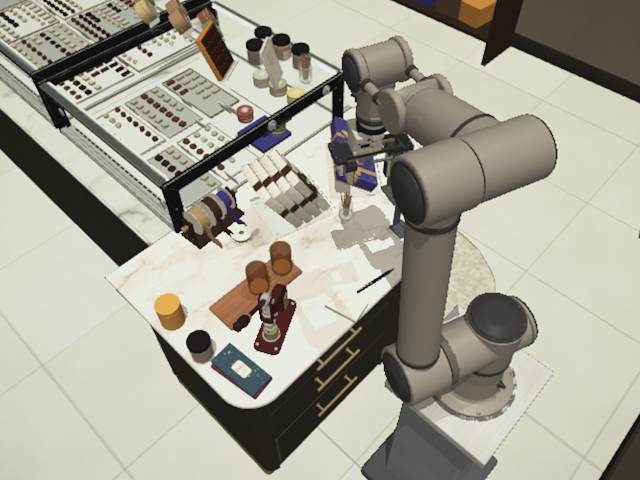

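```bash
python3 -c "
from h import *
for q in [(242,217.5),(280.5,216.5)]: print(onz(T,*q,.057))
a=cv2.imread('pics/top0.png')[200:280,450:520];b=cv2.imread('pics/top24.png')[200:280,450:520]
cv2.imwrite('pics/cmp.png',cv2.resize(np.hstack([a,b]),None,fx=5,fy=5,interpolation=cv2.INTER_CUBIC))"
```

```text
[0.58444656 0.187814   0.057     ]
[0.58888468 0.09790928 0.057     ]
```

View pics/cmp.png

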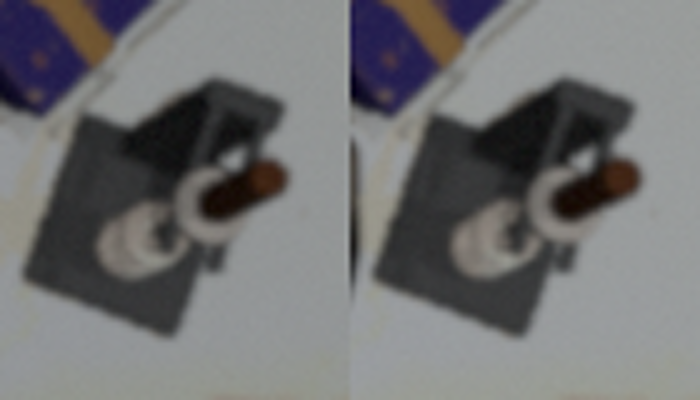

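View pics/top24c.png

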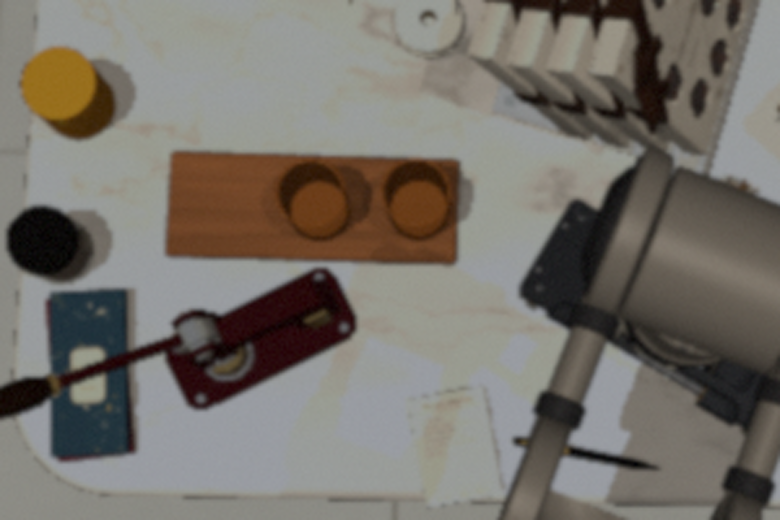

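The brush hangs as it did at the start. Both glasses stand upright well inside the board limits, and the arm is clear, so I'm handing in.

```bash
python3 -c "
from h import *
print(robot.hand_in())"
```

```text
the job is handed in; nothing more can be done
None
```

The job is handed in at about 39 s: both glasses are brushed and standing on the board, and the brush hangs back in its fork. Only two glasses were present.

- **Brushing:** I did the left glass, then the right. In each I pressed the floor, drew the bristles up to about 58 mm, and pressed again. The measured press was about 1.0–1.3 N each time, against a limit of 8 N.
- **Brush:** I re-hung it in the large stand. The last top picture shows it in the same place as at the start.
- **Board:** it was knocked about 15 mm aside during the run. I re-measured it at (0.588, 0.197) before placing anything.
- **Placing:** the set-down force read about 6 N and 8 N, against a limit of 30 N. The last picture shows both glasses upright on the board, within about 4 mm of its centre line along the short side. They are about 10 mm and 100 mm from its centre along the long side, where the limit is 118 mm.
- **Leave-alone items:** the jars stand where they were in the last picture. The glass of picks was half hidden by the arm there, but the arm never touched it.

**Checks that disagreed:** camera position estimates differed from each other by up to about 5 mm, and I chose values between them. The automatic glass finder missed the glasses once they stood on the board, because the wood is the same colour. I read their final positions by eye from the top picture, and they match the places where the gripper released them.

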